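Hang and pin a charging shelf on the slotted panel

ROBOT

A 6-joint arm with a two-finger parallel gripper is mounted at the origin on a cart in front of the work surface, level with it; the furniture and walls round the work are solid. World frame = base frame: x ahead of the robot, y to its left, z up, the work surface at z = 0. Lengths are in m, angles in degrees, forces in N, time in s.
With the tool pointing down it reaches from about 0.4 to 0.825 m from the base axis. Payload 7 kg.
Tool frame: the origin (TCP) lies midway between the tips of the shut fingers; the grasp point (between the pads) lies 19 mm behind it; z points along the fingers, y is the line along which they close (so a half turn about z gives the same grasp; the last joint's range is limited). The gripper opens to 88 mm and grips with 3 to 60 N. Pads are 19 mm wide; open, the fingers measure 130 mm over their backs; the gripper's body (78 mm by 193 mm) begins 47 mm behind the grasp point.
Start: joints at [-47.378, 20.546, 0.682, 0, -70.136, -16.507], TCP at [0.297, -0.606, 0.227] pointing down, gripper open.
Joint ranges: [-176.03, 176.03], [-82.01, 121.73], [-58.28, 71.71], [-173.87, 95.51], [-174.79, -0.11], [-173.66, 173.66]. Speed limits (degrees/s): [136.94, 136.94, 172.46, 180, 180, 180].

INTERFACE

Orientations are given as [roll, pitch, yaw] about the fixed x, y, z axes, in that order (R = Rz(yaw) Ry(pitch) Rx(roll)).
In Python, from plant import ctrl, viewer, close_job gives the robot as it stands. The module is installed in compiled form; this text tells all that it offers.
- The arm moves only by the tool step_arm, never from a script. Its argument "moves" is a list that holds one entry, the list of rows, each a list of 5 numbers: the shift along the world's x, y, z in cm, then the turn about the world's z in rad, then the finger opening in cm, from 0 to 8.76. In form: [[[tx, ty, tz, twist, grip], ...]]. A call has 1 to 10 rows; each row shifts and turns the commanded pose from where the row before left it; what a row does not reach is not made up. A row lasts 1/10 s, in which the tool goes at most 50 mm and 8.59 degrees, less where a joint would pass 70% of its speed; a pose out of reach is approached as far as the arm can. A call with a gripper value outside its range is refused whole. The fingers move at their own pace and stop on an object; the grip force is fixed at half the most. Time passes only in rows, so rows that do not move let the fingers close. It gives the time, the measured TCP pose, the force, the opening and the grip force at its end, in the units of the state.
- ctrl.get_obs(): the state, without advancing time (a new reading comes with each control period).
- viewer.snapshot(name): name is "scene" or "top" or "wrist"; returns (picture, depth): 400x640x3 uint8, blue, green, red; 400x640 float32, m along the optical axis (not along the pixel's ray), 0 where there is no reading.
- viewer.camera_info(name): a dict with "camera_matrix" (3x3 intrinsics, pixels), "eye" and "orientation" of the camera in the world. Camera axes: x right, y down, z forward; pixel columns grow to the right and rows downward; lengths in m; the calibration is good to about 2 mm. The wrist camera is an equidistant fisheye: a pixel r from the principal point sees the ray r / f radians off the axis. A picture is of the moment at which its call begins: read the wrist's pose just before it. camera_info takes no time and is no camera call; for the wrist camera it gives the pose at the moment of the call.
- close_job(): hands the job in; it is judged then, once.
The state is a dict: "clock": time; "joint_pos": joint angles; "qvel": joint speeds; "tau": joint torques, N m; "tool_pos": TCP position; "orientation": TCP orientation; "force": force on the tool from outside, world axes, zero at the start; "moment": the same for the moment, N m; "opening": finger opening in m; "gripper_force": force on a finger pad.
Only numpy, scipy, OpenCV 4.12 (cv2) and the standard library are available. Lean on these libraries where they do the work, as an engineer would, in place of code of your own. Each camera call takes 0.05 s, during which the arm holds its last target. There are 200 camera calls.

TASK

Hook the two brackets fully home into the left and right slot pairs of the grey panel, and put every yellow adapter that is on the bench inside the green tray while the tray is still on the bench. Then lift the tray by its handle and carry it level, with the adapters in it, onto the two bracket arms so that the holes of its lugs lie over the holes of the arms, and lock it with a red-knobbed pin pushed fully down through each lug and arm. Leave the other tools on the bench alone.

Things in the scene. Friction and masses are not known exactly. Their poses are not given: they have to be found in the camera images.
- panel: Grey slotted upright panel fixed to the bench on dark feet, 350 mm wide, 182 mm tall, plate 4 mm thick. Origin on the bench under the middle of the front face; +x points through the panel away from the robot, +y to the left as the robot sees it, z up. Free space behind the slots. Bins hang over the bench further back (beyond x = 0.75 m): keep wrist and arm clear of them.
- slot_left (a point): Left station (y = +125 mm on the panel): bottom edge of its two slots, on the front face, midway between them; axes as the panel's. Slots 11 mm wide, 134 to 162 mm over the bench, centred 14 mm either side of this point. A bracket enters with its hook_point 14 mm above this point; pushed flush and lowered, it hangs with hook_point on it.
- slot_right (a point): Right station (y = -125 mm on the panel), otherwise the same as slot_left.
- bracket_a: Bracket A. Aluminium bracket, 0.2 kg, upright on its base. Origin: bottom middle of the back plate's rear face (plate 4 x 44 x 70 mm). z up; +x the way the hooks point; the arm reaches 112 mm along -x, 26 mm wide, flat top at z = 70 mm, hollow below its 5 mm top plate. Balance point 45 mm along -x: grip across y from above 50 mm along -x. Brackets are identical; either fits either station.
- bracket_b: Bracket B. Aluminium bracket, 0.2 kg, upright on its base. Origin: bottom middle of the back plate's rear face (plate 4 x 44 x 70 mm). z up; +x the way the hooks point; the arm reaches 112 mm along -x, 26 mm wide, flat top at z = 70 mm, hollow below its 5 mm top plate. Balance point 45 mm along -x: grip across y from above 50 mm along -x. Brackets are identical; either fits either station.
- bracket_a_hook (a point): Bracket A hook_point: on the rear face midway between its two hooks, level with the necks' undersides, 54 mm over the origin. Hooks 14 mm either side: 6 mm wide, reach 9.5 mm along +x; neck z = 54 to 64 mm over the origin, lip hanging to 44 mm, gap 5.5 mm between lip and rear face for the 4 mm panel.
- bracket_b_hook (a point): Bracket B hook_point: on the rear face midway between its two hooks, level with the necks' undersides, 54 mm over the origin. Hooks 14 mm either side: 6 mm wide, reach 9.5 mm along +x; neck z = 54 to 64 mm over the origin, lip hanging to 44 mm, gap 5.5 mm between lip and rear face for the 4 mm panel.
- bracket_a_hole (a point): Bracket A: centre of the vertical pin hole in the top of the arm (hole 13 x 14 mm through the 5 mm top plate), at the top surface, 62 mm in front of the back face, 70 mm over its origin. Hung, the arm top is 150 mm over the bench.
- bracket_b_hole (a point): The same point of bracket B.
- tray: Green metal tray, 104 (x) x 196 (y) x 32 mm, walls and floor 3 mm, a handle over its middle and a flat lug at each end (36 mm wide, z = 28 to 32 mm, reaching to 144 mm either side in y). Origin under the centre of its base, z up. Either way round is right. The lugs rest on the arms, the body hangs between them (base 122 mm over the bench). About 0.35 kg.
- tray_handle (a point): Centre of the black handle bar, 104 mm long along the tray's x, 12 mm wide in y, 14 mm tall, its top 60 mm over the tray's base; held up by a post at each end. Grip across y from above.
- lug_hole_0 (a point): Pin hole in the lug at the tray's +y end: 12 mm hole, centre at the lug's top face, 125 mm from the tray's middle.
- lug_hole_1 (a point): Pin hole in the lug at the tray's -y end, 125 mm from the middle, otherwise the same.
- pin_block: Grey plastic block fixed to the bench, 50 (x) x 110 (y) x 40 mm tall, with two 11 mm through holes 30 mm either side of its middle in y, holding the pins. Origin under its centre.
- pin_a: Pin A. Locking pin standing in the pin block: 8 mm steel shank 36 mm long with a chamfered tip, below a red round knob 18 mm across and 24 mm tall. Origin at the tip, z up towards the knob (shoulder at z = 36 mm, top at 60 mm). The two are identical. 40 g.
- pin_b: Pin B. Locking pin standing in the pin block: 8 mm steel shank 36 mm long with a chamfered tip, below a red round knob 18 mm across and 24 mm tall. Origin at the tip, z up towards the knob (shoulder at z = 36 mm, top at 60 mm). The two are identical. 40 g.
- adapter_0: Adapter 0. Yellow block-shaped plug adapter, body about 30 (x) x 36 (y) mm and 36 mm tall, standing on its base with two metal prongs up to 54 mm; origin under the centre of the base, z up; 60 g. May be absent (None): one to three are there.
- adapter_1: Adapter 1. Yellow block-shaped plug adapter, body about 30 (x) x 36 (y) mm and 36 mm tall, standing on its base with two metal prongs up to 54 mm; origin under the centre of the base, z up; 60 g. May be absent (None): one to three are there.
- adapter_2: Adapter 2. Yellow block-shaped plug adapter, body about 30 (x) x 36 (y) mm and 36 mm tall, standing on its base with two metal prongs up to 54 mm; origin under the centre of the base, z up; 60 g. May be absent (None): one to three are there.
- steel_block: Steel setting block 40 x 60 x 32 mm, a bystander; leave it alone.
- white_cap: White round cap, 37 mm across, 18 mm tall, a bystander; leave it alone.
- caliper: Caliper, 72 x 230 x 15 mm, a bystander; leave it alone.
- green_scraper: Green-handled scraper, 211 mm long, a bystander; leave it alone.
Mind the look-alikes: they are no part of the job. What is shaped like the bracket_a but orange is not meant.

How it is judged (in metres and radians):
On the way, in this order (a step that is already met when the one before it is completed fails the run):
1. both brackets hang on the panel, fully home, and every adapter is in the tray, which still stands on the bench ((((x of bracket_a_hook in the frame of slot_left between -0.006 and 0.006 m and y of bracket_a_hook in the frame of slot_left between -0.005 and 0.005 m and z of bracket_a_hook in the frame of slot_left between -0.004 and 0.004 m and angle between bracket_a's own z axis and vertical below 0.12 rad and angle between the x axis of bracket_a and the x axis of panel, either way round below 0.12 rad) and (x of bracket_b_hook in the frame of slot_right between -0.006 and 0.006 m and y of bracket_b_hook in the frame of slot_right between -0.005 and 0.005 m and z of bracket_b_hook in the frame of slot_right between -0.004 and 0.004 m and angle between bracket_b's own z axis and vertical below 0.12 rad and angle between the x axis of bracket_b and the x axis of panel, either way round below 0.12 rad)) or ((x of bracket_b_hook in the frame of slot_left between -0.006 and 0.006 m and y of bracket_b_hook in the frame of slot_left between -0.005 and 0.005 m and z of bracket_b_hook in the frame of slot_left between -0.004 and 0.004 m and angle between bracket_b's own z axis and vertical below 0.12 rad and angle between the x axis of bracket_b and the x axis of panel, either way round below 0.12 rad) and (x of bracket_a_hook in the frame of slot_right between -0.006 and 0.006 m and y of bracket_a_hook in the frame of slot_right between -0.005 and 0.005 m and z of bracket_a_hook in the frame of slot_right between -0.004 and 0.004 m and angle between bracket_a's own z axis and vertical below 0.12 rad and angle between the x axis of bracket_a and the x axis of panel, either way round below 0.12 rad))) and x of adapter_0 in the frame of tray between -0.05 and 0.05 m and y of adapter_0 in the frame of tray between -0.096 and 0.096 m and z of adapter_0 in the frame of tray between -0.01 and 0.038 m and x of adapter_1 in the frame of tray between -0.05 and 0.05 m and y of adapter_1 in the frame of tray between -0.096 and 0.096 m and z of adapter_1 in the frame of tray between -0.01 and 0.038 m and x of adapter_2 in the frame of tray between -0.05 and 0.05 m and y of adapter_2 in the frame of tray between -0.096 and 0.096 m and z of adapter_2 in the frame of tray between -0.01 and 0.038 m and contact force between each of adapter_0, adapter_1, adapter_2 and the fingers below 0.1 N and height (world z) of tray below 0.015 m), for 0.2 s.
2. the tray, with the adapters in it, rests on both bracket arms and is let go ((((x of bracket_a_hook in the frame of slot_left between -0.006 and 0.006 m and y of bracket_a_hook in the frame of slot_left between -0.005 and 0.005 m and z of bracket_a_hook in the frame of slot_left between -0.004 and 0.004 m and angle between bracket_a's own z axis and vertical below 0.12 rad and angle between the x axis of bracket_a and the x axis of panel, either way round below 0.12 rad) and (x of bracket_b_hook in the frame of slot_right between -0.006 and 0.006 m and y of bracket_b_hook in the frame of slot_right between -0.005 and 0.005 m and z of bracket_b_hook in the frame of slot_right between -0.004 and 0.004 m and angle between bracket_b's own z axis and vertical below 0.12 rad and angle between the x axis of bracket_b and the x axis of panel, either way round below 0.12 rad)) or ((x of bracket_b_hook in the frame of slot_left between -0.006 and 0.006 m and y of bracket_b_hook in the frame of slot_left between -0.005 and 0.005 m and z of bracket_b_hook in the frame of slot_left between -0.004 and 0.004 m and angle between bracket_b's own z axis and vertical below 0.12 rad and angle between the x axis of bracket_b and the x axis of panel, either way round below 0.12 rad) and (x of bracket_a_hook in the frame of slot_right between -0.006 and 0.006 m and y of bracket_a_hook in the frame of slot_right between -0.005 and 0.005 m and z of bracket_a_hook in the frame of slot_right between -0.004 and 0.004 m and angle between bracket_a's own z axis and vertical below 0.12 rad and angle between the x axis of bracket_a and the x axis of panel, either way round below 0.12 rad))) and z of tray in the frame of panel between 0.113 and 0.131 m and x of tray in the frame of panel between -0.074 and -0.05 m and y of tray in the frame of panel between -0.012 and 0.012 m and angle between tray's own z axis and vertical below 0.1 rad and x of adapter_0 in the frame of tray between -0.05 and 0.05 m and y of adapter_0 in the frame of tray between -0.096 and 0.096 m and z of adapter_0 in the frame of tray between -0.01 and 0.038 m and x of adapter_1 in the frame of tray between -0.05 and 0.05 m and y of adapter_1 in the frame of tray between -0.096 and 0.096 m and z of adapter_1 in the frame of tray between -0.01 and 0.038 m and x of adapter_2 in the frame of tray between -0.05 and 0.05 m and y of adapter_2 in the frame of tray between -0.096 and 0.096 m and z of adapter_2 in the frame of tray between -0.01 and 0.038 m and contact force between tray and the fingers below 0.1 N), for 0.3 s.
At the end, for the whole second after the job is handed in: A bracket hooked in each slot pair (within 6 mm of the face, 5 mm sideways, 4 mm in height, 0.12 rad); tray level (0.1 rad) on both arms, within 12 mm of its place; a pin in each lug, shoulder within 4 mm of it; every adapter present inside the tray; at rest ((((x of bracket_a_hook in the frame of slot_left between -0.006 and 0.006 m and y of bracket_a_hook in the frame of slot_left between -0.005 and 0.005 m and z of bracket_a_hook in the frame of slot_left between -0.004 and 0.004 m and angle between bracket_a's own z axis and vertical below 0.12 rad and angle between the x axis of bracket_a and the x axis of panel, either way round below 0.12 rad) and (x of bracket_b_hook in the frame of slot_right between -0.006 and 0.006 m and y of bracket_b_hook in the frame of slot_right between -0.005 and 0.005 m and z of bracket_b_hook in the frame of slot_right between -0.004 and 0.004 m and angle between bracket_b's own z axis and vertical below 0.12 rad and angle between the x axis of bracket_b and the x axis of panel, either way round below 0.12 rad)) or ((x of bracket_b_hook in the frame of slot_left between -0.006 and 0.006 m and y of bracket_b_hook in the frame of slot_left between -0.005 and 0.005 m and z of bracket_b_hook in the frame of slot_left between -0.004 and 0.004 m and angle between bracket_b's own z axis and vertical below 0.12 rad and angle between the x axis of bracket_b and the x axis of panel, either way round below 0.12 rad) and (x of bracket_a_hook in the frame of slot_right between -0.006 and 0.006 m and y of bracket_a_hook in the frame of slot_right between -0.005 and 0.005 m and z of bracket_a_hook in the frame of slot_right between -0.004 and 0.004 m and angle between bracket_a's own z axis and vertical below 0.12 rad and angle between the x axis of bracket_a and the x axis of panel, either way round below 0.12 rad))) and z of tray in the frame of panel between 0.113 and 0.131 m and x of tray in the frame of panel between -0.074 and -0.05 m and y of tray in the frame of panel between -0.012 and 0.012 m and angle between tray's own z axis and vertical below 0.1 rad and (((x of pin_a in the frame of lug_hole_0 between -0.008 and 0.008 m and y of pin_a in the frame of lug_hole_0 between -0.008 and 0.008 m and z of pin_a in the frame of lug_hole_0 between -0.04 and -0.032 m and angle between pin_a's own z axis and vertical below 0.25 rad) and (x of pin_b in the frame of lug_hole_1 between -0.008 and 0.008 m and y of pin_b in the frame of lug_hole_1 between -0.008 and 0.008 m and z of pin_b in the frame of lug_hole_1 between -0.04 and -0.032 m and angle between pin_b's own z axis and vertical below 0.25 rad)) or ((x of pin_b in the frame of lug_hole_0 between -0.008 and 0.008 m and y of pin_b in the frame of lug_hole_0 between -0.008 and 0.008 m and z of pin_b in the frame of lug_hole_0 between -0.04 and -0.032 m and angle between pin_b's own z axis and vertical below 0.25 rad) and (x of pin_a in the frame of lug_hole_1 between -0.008 and 0.008 m and y of pin_a in the frame of lug_hole_1 between -0.008 and 0.008 m and z of pin_a in the frame of lug_hole_1 between -0.04 and -0.032 m and angle between pin_a's own z axis and vertical below 0.25 rad))) and x of adapter_0 in the frame of tray between -0.05 and 0.05 m and y of adapter_0 in the frame of tray between -0.096 and 0.096 m and z of adapter_0 in the frame of tray between -0.01 and 0.038 m and x of adapter_1 in the frame of tray between -0.05 and 0.05 m and y of adapter_1 in the frame of tray between -0.096 and 0.096 m and z of adapter_1 in the frame of tray between -0.01 and 0.038 m and x of adapter_2 in the frame of tray between -0.05 and 0.05 m and y of adapter_2 in the frame of tray between -0.096 and 0.096 m and z of adapter_2 in the frame of tray between -0.01 and 0.038 m and linear speed of tray below 0.02 m/s); the robot touches nothing.
It fails at once if the tray is tipped by more than 0.3 rad (angle between tray's own z axis and vertical above 0.3 rad).
It fails at once if the steel block is moved more than 30 mm (distance of steel_block from where it was at the start of the episode above 0.03 m).
It fails at once if the white cap is moved more than 30 mm (distance of white_cap from where it was at the start of the episode above 0.03 m).
It fails at once if the caliper is moved more than 30 mm (distance of caliper from where it was at the start of the episode above 0.03 m).
It fails at once if the green scraper is moved more than 30 mm (distance of green_scraper from where it was at the start of the episode above 0.03 m).
Of adapter_0, adapter_1, adapter_2 only 1 to 3 are there at a start; the rules pass over those that are not, and their reading is None.
At some moment in a run one of adapter_0, adapter_1, adapter_2 may be knocked a few centimetres aside while the robot is not near it.
It also fails if it takes over 210 s, if anything falls off the work surface, if the arm or the gripper's body presses on something with over 40 N, if the wrist force passes 120 N, or if a joint passes its speed limit or range.

## Working session

There is one attempt and no reset: what is moved stays moved. The work goes in short steps, Python scripts to look and compute and a tool call to move; the robot and the scene stay as the last step left them, time stands still between calls to the robot, and variables do not carry over. Pictures are saved under pics/ and viewed, at most 14 in all, crops included, and the job is handed in when it is done.

Besides the shell and the picture viewer there is one more tool, called as name([rows], argument=value, ...), one row to a line, values as JSON. step_arm: Moves the arm, as the interface text tells. Its arguments: {"type":"object","properties":{"moves":{"type":"array","items":{"type":"array","items":{"type":"array","items":{"type":"number"}}}}},"required":["moves"]}

```bash
mkdir -p pics
cat > h.py <<'E'
import numpy as np,cv2
from plant import ctrl,viewer,close_job
from scipy.spatial.transform import Rotation as R
def cam(n):
    i=viewer.camera_info(n); o=np.array(i["orientation"],float)
    Rm=o if o.shape==(3,3) else R.from_euler('xyz',o,degrees=True).as_matrix()
    return np.array(i["camera_matrix"]),np.array(i["eye"]),Rm
def snap(n,f=None):
    c=cam(n); p,d=viewer.snapshot(n)
    if f: cv2.imwrite('pics/'+f,p)
    return p,d,c
def cloud(d,c):
    K,e,Rm=c; v,u=np.mgrid[:d.shape[0],:d.shape[1]]
    P=np.stack([(u-K[0,2])/K[0,0]*d,(v-K[1,2])/K[1,1]*d,d],-1)
    return P@Rm.T+e
def proj(X,c):
    K,e,Rm=c; q=(np.asarray(X)-e)@Rm
    return q[...,:2]/q[...,2:]*[K[0,0],K[1,1]]+K[:2,2]
E
python3 - <<'E'
from h import *
for n in("top","scene"):
    p,d,c=snap(n,n+'0.png'); np.savez(n+'0.npz',p=p,d=d,K=c[0],e=c[1],R=c[2]); print(n,viewer.camera_info(n))
print(ctrl.get_obs())
E
```

```text
top {'camera_matrix': array([[444.72305134,   0.        , 315.49443971],
       [  0.        , 444.72305134, 199.83439094],
       [  0.        ,   0.        ,   1.        ]]), 'eye': array([-0.43136454, -0.1168365 ,  1.78683356]), 'orientation': array([-150.40265729,   -0.38168886,  -85.72707105])}
scene {'camera_matrix': array([[461.87362019,   0.        , 330.72651396],
       [  0.        , 461.87362019, 199.76747976],
       [  0.        ,   0.        ,   1.        ]]), 'eye': array([-0.5517333 , -0.89223874,  0.80295515]), 'orientation': array([-117.32713634,   -0.62139787,  -51.85370094])}
{'clock': 0.1, 'joint_pos': array([-4.73763981e+01,  2.05854047e+01,  6.38789277e-01, -1.67297698e-02,
       -7.01344171e+01, -1.65072297e+01]), 'qvel': array([ 0.03763818, -0.03084784,  0.17444167,  0.03535338, -0.01258593,
       -0.06894457]), 'tau': array([-1.94712506e-03, -5.84162593e+01,  2.93751472e+01,  7.01549113e+00,
        1.01362600e-02, -6.80524795e-05]), 'tool_pos': array([ 0.29691868, -0.60571026,  0.2257395 ]), 'orientation': array([ 1.79917838e+02, -7.94649605e-03, -1.53889318e+02]), 'force': array([-0.38359624, -0.01865539, -0.18416226]), 'moment': array([-0.01061103, -0.01436524, -0.00167688]), 'gripper_force': 0.0, 'opening': 0.0878081914026227}
```

View pics/top0.png

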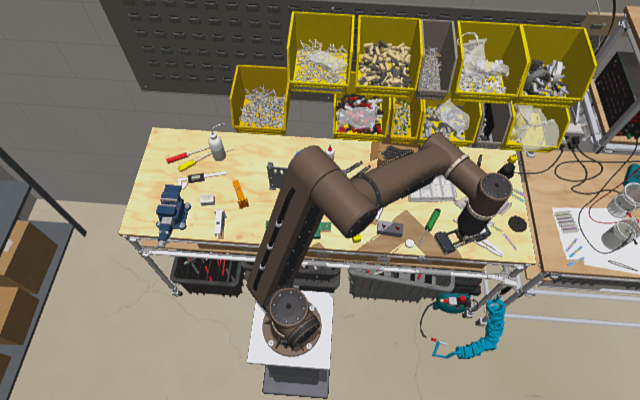

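View pics/scene0.png

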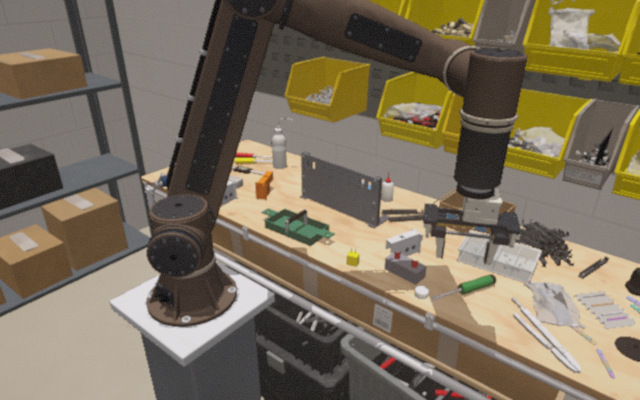

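The scene view shows the panel around (340,190), the tray at (297,226), an adapter at (353,258) and the pin block at (405,267). A grey bracket sits at (405,243), and possibly another at (222,190). The orange look-alike is at (265,185). Next I'll take close crops.

Run:
```python
from h import *
z=np.load('top0.npz');s=np.load('scene0.npz')
a=cv2.resize(z['p'][120:270,120:320],(800,600),interpolation=cv2.INTER_CUBIC)
b=cv2.resize(s['p'][150:310,210:450],(800,533),interpolation=cv2.INTER_CUBIC)
cv2.imwrite('pics/c1.png',a);cv2.imwrite('pics/c2.png',b)
for n,f,px in((z,'top',[(220,222),(220,212),(240,195),(207,200),(357,239),(389,228),(410,243),(322,230),(285,175),(433,219)]),(s,'scene',[(353,257),(353,262),(405,243),(405,267),(396,256),(414,263),(295,225),(305,158),(378,195),(222,190),(265,185),(293,222)])):
    X=cloud(n['d'],(n['K'],n['e'],n['R']))
    for u,v in px: print(f,u,v,X[v,u].round(3))
```

```text
top 220 222 [0.401 0.347 0.069]
top 220 212 [0.45  0.356 0.067]
top 240 195 [0.543 0.283 0.066]
top 207 200 [0.525 0.436 0.031]
top 357 239 [ 0.384 -0.248  0.031]
top 389 228 [ 0.444 -0.385  0.038]
top 410 243 [ 0.39  -0.479  0.016]
top 322 230 [ 0.433 -0.093 -0.006]
top 285 175 [0.226 0.01  0.754]
top 433 219 [ 0.51  -0.583  0.025]
scene 353 257 [ 0.383 -0.252  0.03 ]
scene 353 262 [ 0.384 -0.252  0.012]
scene 405 243 [ 0.517 -0.348  0.051]
scene 405 267 [ 0.423 -0.403  0.04 ]
scene 396 256 [ 0.442 -0.361  0.049]
scene 414 263 [ 0.442 -0.42   0.051]
scene 295 225 [ 0.451  0.039 -0.   ]
scene 305 158 [0.628 0.145 0.163]
scene 378 195 [ 0.63  -0.174  0.113]
scene 222 190 [ 0.12  -0.016  0.276]
scene 265 185 [0.528 0.259 0.056]
scene 293 222 [0.457 0.054 0.004]
```

View pics/c1.png

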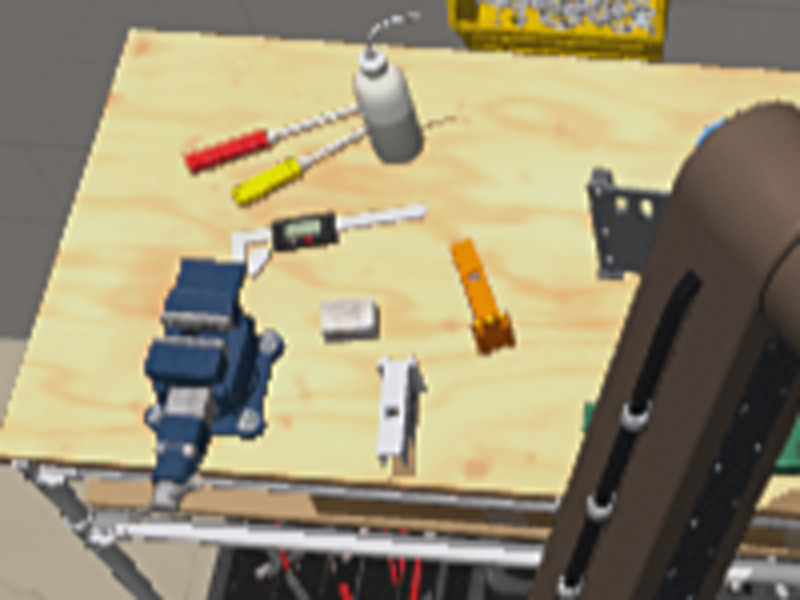

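View pics/c2.png

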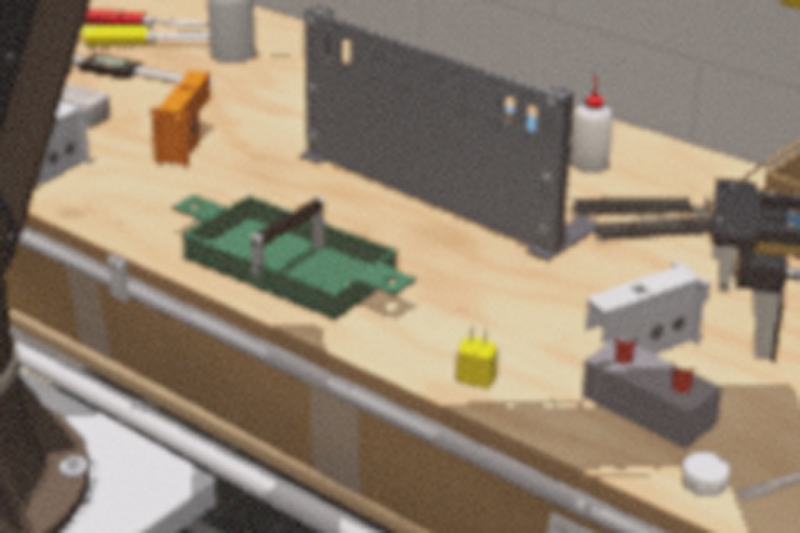

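Grey brackets: left at c1 (398,410) and right at c2 (650,310), both the right colour. The orange one at c1 (485,300) is the look-alike. The steel block is at c1 (350,318), the tray at c2 (295,255) and the adapter at c2 (477,360). The pins are at c2 (625,350) and (682,380).

```bash
cat >> h.py <<'E'
def pts(X,x0,x1,y0,y1,z0,z1,mask=None):
    m=(X[...,0]>x0)&(X[...,0]<x1)&(X[...,1]>y0)&(X[...,1]<y1)&(X[...,2]>z0)&(X[...,2]<z1)
    if mask is not None: m&=mask
    return X[m]
def rect(P):
    if len(P)<5: return len(P)
    r=cv2.minAreaRect((P[:,:2]*1000).astype(np.float32))
    return len(P),np.round(r[0],1),np.round(r[1],1),round(r[2],1),'z',np.percentile(P[:,2],[5,50,95]).round(3)
E
python3 - <<'E'
from h import *
for f in('top','scene'):
    n=np.load(f+'0.npz');X=cloud(n['d'],(n['K'],n['e'],n['R']))
    print(f);hsv=cv2.cvtColor(n['p'],cv2.COLOR_BGR2HSV)
    g=(hsv[...,1]<60)
    print('brL',rect(pts(X,.33,.52,.3,.41,.062,.08,g)))
    print('brR',rect(pts(X,.42,.62,-.45,-.25,.062,.08,g)))
    print('panel',rect(pts(X,.55,.72,-.25,.25,.03,.2)),rect(pts(X,.55,.72,-.25,.25,.17,.2)))
    gr=(hsv[...,0]>50)&(hsv[...,0]<90)&(hsv[...,1]>80)
    print('tray',rect(pts(X,.3,.6,-.15,.25,.022,.045,gr)))
    y=(hsv[...,0]>20)&(hsv[...,0]<35)&(hsv[...,1]>150)
    P=pts(X,.3,.7,-.7,.6,.005,.07,y);print('yel',rect(P))
    P=pts(X,.3,.6,-.5,-.3,.055,.07,(hsv[...,2]<255)&((hsv[...,0]<8)|(hsv[...,0]>172))&(hsv[...,1]>120));print('red',rect(P), rect(P[P[:,1]>-.392]),rect(P[P[:,1]<-.392]))
    print('block',rect(pts(X,.3,.6,-.5,-.3,.03,.044)))
    b=(hsv[...,2]<60); print('handle',rect(pts(X,.3,.6,-.1,.2,.045,.065,b)))
E
```

```text
top
brL (146, array([407.1, 353. ]), array([118.7,  43.3]), 11.0, 'z', array([0.062, 0.069, 0.076]))
brR (32, array([ 488.8, -373.3]), array([96.2, 59.1]), 73.9, 'z', array([0.064, 0.069, 0.075]))
panel (332, array([635.5,  -6.9]), array([348.5,  28.9]), 88.4, 'z', array([0.042, 0.126, 0.182])) (79, array([635.6,  -8.8]), array([344.8,  28.7]), 88.4, 'z', array([0.171, 0.179, 0.186]))
tray (80, array([412.8,  12.6]), array([ 68.4, 282.6]), 3.0, 'z', array([0.025, 0.031, 0.041]))
yel (75, array([517.8, 175.6]), array([912. ,  75.3]), 71.2, 'z', array([0.011, 0.03 , 0.059]))
red 2 0 2
block (220, array([ 484.3, -390.5]), array([118.5, 121.7]), 82.5, 'z', array([0.032, 0.039, 0.043]))
handle 0
scene
brL (29, array([446.9, 352.9]), array([42.5, 28.2]), 41.7, 'z', array([0.062, 0.067, 0.07 ]))
brR (230, array([ 520.4, -339.7]), array([ 63.3, 130. ]), 86.2, 'z', array([0.063, 0.068, 0.071]))
panel (3125, array([632.6,  -6.4]), array([358.7,  39. ]), 87.1, 'z', array([0.038, 0.108, 0.176])) (297, array([632.7,  -6.9]), array([351.6,  32.2]), 87.8, 'z', array([0.171, 0.176, 0.182]))
tray (58, array([412.6,   7.1]), array([ 68.9, 270.4]), 4.5, 'z', array([0.027, 0.03 , 0.033]))
yel (143, array([537.5, 169.8]), array([915.8,  30.9]), 70.4, 'z', array([0.007, 0.023, 0.036]))
red (7, array([ 443.1, -392.3]), array([67. ,  3.6]), 85.1, 'z', array([0.056, 0.057, 0.059])) (5, array([ 446.3, -363.3]), array([8.7, 2.2]), 85.7, 'z', array([0.056, 0.057, 0.059])) 2
block (535, array([ 475.5, -370.3]), array([170.1, 114.8]), 36.3, 'z', array([0.032, 0.038, 0.042]))
handle (27, array([434.4,   9.3]), array([80.1,  6.1]), 2.6, 'z', array([0.048, 0.053, 0.057]))
```

step_arm([
  [[2, 3, 2, 0, 8.7], [3, 4, 2, 0, 8.7], [3, 4, 2, 0, 8.7], [3, 4, 2, 0, 8.7], [3, 3, 1, 0, 8.7], [1, 2, 0, 0, 8.7], [0, 0, 0, 0, 8.7], [0, 0, 0, 0, 8.7]],
])

```text
clock: 0.9
tool_pos: [0.4408, -0.4141, 0.3121]
orientation: [180.0, -0.0, -153.8]
force: [0.2, -1.2, -0.8]
opening: 0.087
gripper_force: 0.0
```

Run:
```python
from h import *
p,d,c=snap('wrist','w1.png'); np.savez('w1.npz',p=p,d=d,K=c[0],e=c[1],R=c[2]);print(c);o=ctrl.get_obs();print(o['tool_pos'],o['orientation'],o['joint_pos'])
snap('top','top1.png')
```

```text
(array([[309.70691629,   0.        , 329.06506311],
       [  0.        , 309.70691629, 196.95402586],
       [  0.        ,   0.        ,   1.        ]]), array([ 0.37966412, -0.44483137,  0.47066858]), array([[-0.4418145 ,  0.86616187,  0.23358843],
       [ 0.8971057 ,  0.42624307,  0.11626783],
       [ 0.00114132,  0.26092232, -0.96535912]]))
[ 0.44046238 -0.41467195  0.31193259] [ 1.79970831e+02 -2.48810256e-02 -1.53862865e+02] [-2.47871040e+01  1.15929827e+01 -6.30626345e-01  9.50552097e-04
 -7.78147186e+01 -3.90759678e+01]
```

View pics/w1.png

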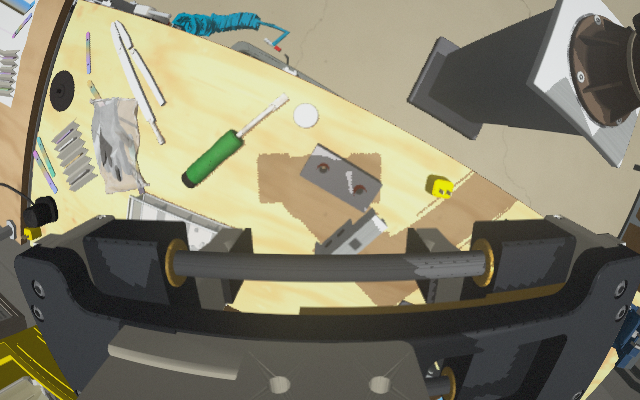

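The wrist image shows the pins at (323,167) and (358,189), the adapter at (440,187), and the right bracket at (350,232) partly behind the gripper. I'll shift so that the bracket comes clear.

step_arm([
  [[4, 3, 2, 0, 8.7], [4, 3, 2, 0, 8.7], [3, 2, 2, 0, 8.7], [0, 0, 0, 0, 8.7], [0, 0, 0, 0, 8.7], [0, 0, 0, 0, 8.7]],
])

```text
clock: 1.6
tool_pos: [0.5439, -0.3398, 0.3685]
orientation: [179.9, -0.1, -154.0]
force: [0.4, -0.8, 1.1]
opening: 0.0871
gripper_force: 0.0
```

```bash
cat >> h.py <<'E'
def wcloud(d,c):
    K,e,Rm=c; v,u=np.mgrid[:d.shape[0],:d.shape[1]]
    x=(u-K[0,2])/K[0,0]; y=(v-K[1,2])/K[1,1]; r=np.hypot(x,y)+1e-9; t=np.tan(np.minimum(r,1.5))/r
    return np.stack([x*t*d,y*t*d,d],-1)@Rm.T+e
def wsnap(f=None):
    p,d,c=snap('wrist',f); X=wcloud(d,c); X[d==0]=np.nan
    return p,X,cv2.cvtColor(p,cv2.COLOR_BGR2HSV),c
def wproj(P,c):
    K,e,Rm=c; q=(np.asarray(P,float)-e)@Rm; rho=np.hypot(q[...,0],q[...,1]); th=np.arctan2(rho,q[...,2])
    return q[...,:2]/rho[...,None]*th[...,None]*K[0,0]+K[:2,2]
def wray(u,v,z,c):
    "world point of pixel (u,v) at height z"
    K,e,Rm=c; x=(u-K[0,2])/K[0,0]; y=(v-K[1,2])/K[1,1]; r=np.hypot(x,y)+1e-9
    q=Rm@np.array([x/r*np.sin(r),y/r*np.sin(r),np.cos(r)]); return e+q*(z-e[2])/q[2]
def tag(name,*a):
    np.savez(name,*a)
E
python3 - <<'E'
from h import *
p,X,h,c=wsnap('w2.png')
cv2.imwrite('pics/w2c.png',cv2.resize(p[60:260,200:500],(800,533),interpolation=cv2.INTER_CUBIC))
g=h[...,1]<60
print(ctrl.get_obs()['tool_pos'])
print('brR',rect(pts(X,.42,.62,-.45,-.25,.066,.075)),rect(pts(X,.42,.62,-.45,-.25,.02,.068,g)))
y=(h[...,0]>20)&(h[...,0]<35)&(h[...,1]>150)
print('yel',rect(pts(X,.33,.5,-.35,-.15,.03,.06,y)))
r=((h[...,0]<8)|(h[...,0]>172))&(h[...,1]>120)
P=pts(X,.3,.6,-.5,-.3,.06,.075,r);print('red',rect(P[P[:,1]>-.392]),rect(P[P[:,1]<-.392]))
P=pts(X,.3,.6,-.5,-.3,.034,.044);print('block',rect(P))
E
```

```text
[ 0.54371494 -0.33988869  0.36858288]
brR (1282, array([ 529.7, -340.9]), array([ 43.4, 119.3]), 74.5, 'z', array([0.069, 0.07 , 0.072])) (2417, array([ 509.3, -384.9]), array([127.9, 161.5]), 85.5, 'z', array([0.038, 0.041, 0.054]))
yel (283, array([ 398.2, -244.4]), array([27.7, 33.3]), 12.2, 'z', array([0.033, 0.037, 0.039]))
red 0 0
block (2188, array([ 503.4, -384.5]), array([128.1, 150.1]), 85.4, 'z', array([0.039, 0.04 , 0.042]))
```

View pics/w2c.png

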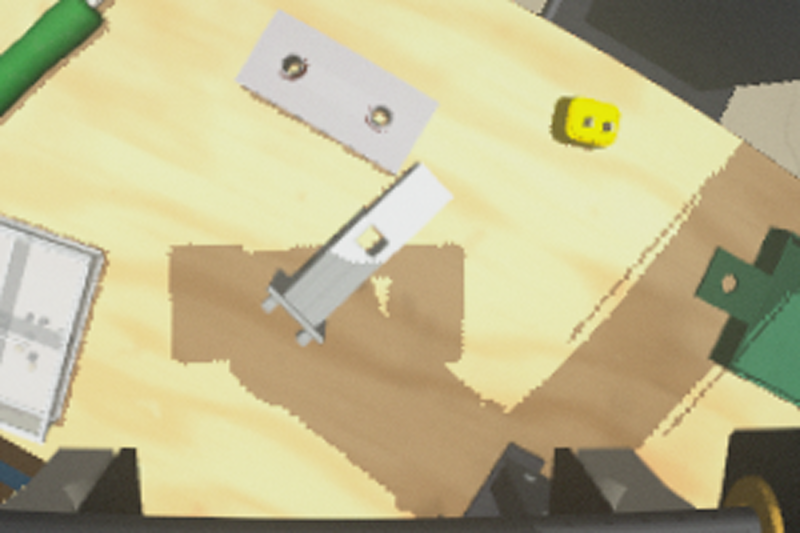

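The crop shows the right bracket with its hooks at the lower left (300,335) and its hole at (372,240). The adapter is at (595,122), a tray lug at (725,285), and the pin block at (340,90). The pin knobs don't look clearly red, so I'll check the depth there.

Run:
```python
from h import *
p,X,h,c=wsnap()
for u,v in((293,66),(380,116)):
    U,V=int(200+u*.375),int(60+v*.375)
    print(U,V);print(X[V-5:V+6,U-5:U+6,2].round(3)); print(p[V-3:V+4:2,U-3:U+4:2].tolist()); print(X[V-5:V+6,U-5:U+6].reshape(-1,3)[np.r_[0,60,120]].round(3))
g=h[...,1]<60
P=pts(X,.47,.6,-.41,-.27,.066,.075); print(rect(P))
u=(190+0)
for nm,(u,v) in dict(hookA=(267,305),hookB=(303,342),plA=(283,275),plB=(322,338),hole=(372,240),end1=(418,163),end2=(452,197)).items(): print(nm,wray(200+u*.375,60+v*.375,.06 if 'hook' in nm else .07,c).round(4))
# panel face & slots from scene1
p2,d2,c2=snap('scene','scene1.png');X2=cloud(d2,c2)
P=pts(X2,.58,.68,-.2,.2,.05,.17); A=np.c_[P[:,1:],np.ones(len(P))]
for k in range(4):
    s=np.linalg.lstsq(A,P[:,0],rcond=None)[0]; r=P[:,0]-A@s; m=abs(r)<.004; P=P[m];A=A[m]
print('panel x = ',s,len(P), 'y range',P[:,1].min(),P[:,1].max(),'rms',r[m].std())
cv2.imwrite('pics/pan.png',cv2.resize(p2[140:240,285:395],(800,727)))
```

```text
309 84
[[ 0.04   0.041  0.039  0.042  0.04   0.04   0.041  0.04   0.04   0.041
   0.041]
 [ 0.039  0.04   0.041  0.041  0.041  0.04   0.039  0.039  0.04   0.041
   0.041]
 [ 0.041  0.039  0.04   0.04   0.039  0.038  0.037  0.04   0.041  0.04
   0.054]
 [ 0.041  0.041    nan  0.036  0.026  0.021  0.021  0.022  0.032  0.04
   0.039]
 [ 0.039  0.04   0.04   0.026  0.015  0.007  0.003  0.003  0.007  0.04
   0.041]
 [ 0.04   0.04   0.04   0.02   0.003 -0.     0.     0.001  0.     0.04
   0.061]
 [ 0.039  0.04   0.039  0.015 -0.     0.    -0.002  0.002  0.039  0.04
   0.054]
 [ 0.041  0.041  0.04   0.018  0.038  0.001  0.041  0.042  0.028  0.063
   0.048]
 [ 0.042  0.04   0.04   0.04   0.039  0.022  0.04   0.039  0.062  0.05
   0.04 ]
 [ 0.04   0.042  0.041  0.053  0.06   0.057  0.054  0.055  0.052  0.04
   0.041]
 [ 0.039  0.041  0.042  0.053  0.061  0.057  0.054  0.054  0.051  0.04
   0.04 ]]
[[[203, 206, 208], [113, 119, 121], [96, 104, 107], [169, 171, 175]], [[119, 123, 124], [74, 86, 88], [79, 93, 96], [88, 101, 109]], [[87, 97, 100], [97, 126, 141], [164, 219, 228], [101, 116, 122]]
[... 1154 characters left out ...]
7], [116, 149, 170], [95, 103, 107]], [[145, 154, 159], [150, 201, 212], [128, 169, 195], [100, 125, 139]], [[163, 168, 176], [135, 161, 166], [114, 146, 163], [145, 156, 159]]]
[[ 0.452 -0.371  0.041]
 [ 0.454 -0.36   0.002]
 [ 0.459 -0.35   0.04 ]]
(1286, array([ 532.3, -332.7]), array([ 43.6, 119.9]), 65.7, 'z', array([0.069, 0.07 , 0.072]))
hookA [ 0.5826 -0.3703  0.06  ]
hookB [ 0.5933 -0.3421  0.06  ]
plA [ 0.561  -0.3694  0.07  ]
plB [ 0.5841 -0.334   0.07  ]
hole [ 0.5215 -0.3334  0.07  ]
end1 [ 0.4717 -0.3297  0.07  ]
end2 [ 0.48   -0.3043  0.07  ]
panel x =  [4.26132668e-02 1.95643521e-04 6.22615414e-01] 1950 y range -0.18210194450229356 0.1706907578084942 rms 0.0018563430361032741
```

View pics/scene1.png

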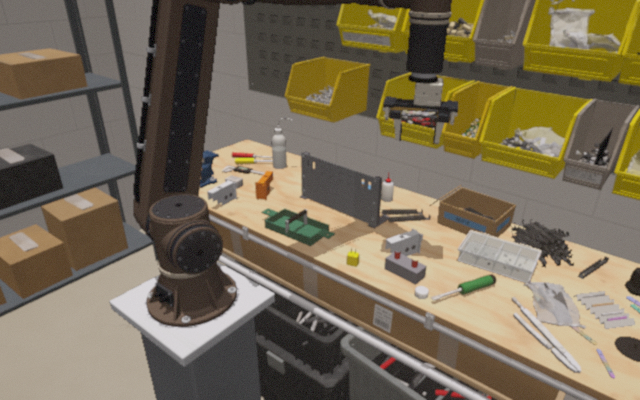

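The holes are the open tops of the pins, and scene1 shows both red knobs still in the block at (397,258) and (413,264). Only one adapter is visible, at (353,258). The panel slots need accurate y, so I'll take a side look.

step_arm([
  [[-0.5, 3.5, -0.5, 0.14, 8.7], [-0.5, 3.5, -0.5, 0.14, 8.7], [-0.5, 3.5, -0.5, 0.14, 8.7], [-0.5, 3.5, -0.5, 0.14, 8.7], [-0.5, 3.5, -0.5, 0.14, 8.7], [-0.5, 3.5, -0.5, 0.14, 8.7], [-0.5, 3.5, -0.5, 0.14, 8.7], [-0.5, 3.5, -0.5, 0.14, 8.7], [0, 0, 0, 0, 8.7], [0, 0, 0, 0, 8.7]],
])

```text
clock: 2.75
tool_pos: [0.5045, -0.0588, 0.3296]
orientation: [-180.0, -0.0, -89.7]
force: [-0.0, 0.4, -0.2]
opening: 0.0866
gripper_force: 0.0
```

Run:
```python
from h import *
p,X,h,c=wsnap('w3.png');print(ctrl.get_obs()['tool_pos'],c[1])
p2,d2,c2=snap('scene'); X2=cloud(d2,c2)
s=np.array([0.0426,0.0002,0.62262])
# panel from wrist
P=pts(X,.59,.65,-.2,.2,.08,.175); print(len(P))
if len(P)>50:
    A=np.c_[P[:,1:],np.ones(len(P))]
    for k in range(4):
        t=np.linalg.lstsq(A,P[:,0],rcond=None)[0]; r=P[:,0]-A@t; m=abs(r)<.003; P=P[m];A=A[m]
    print('wrist panel',t,len(P),P[:,1].min(),P[:,1].max())
pix=[wproj([.623+.0426*y,y,z],c).round(0) for y,z in((-.18,.1),(-.13,.148),(-.1,.148),(.12,.148))];print(pix)
hs=cv2.cvtColor(p2,cv2.COLOR_BGR2HSV)
# slots in scene: bright pixels inside the panel outline
K,e,Rm=c2
for y0 in(.119,-.131):
  for dy in(.014,-.014):
    q=proj([.6226+.0426*(y0+dy),y0+dy,.148],c2); u,v=q.round().astype(int)
    w=p2[v-9:v+10,u-4:u+5].max(-1).astype(float); w=np.clip(w-90,0,None); vv,uu=np.mgrid[v-9:v+10,u-4:u+5]
    cu,cv=(w*uu).sum()/w.sum(),(w*vv).sum()/w.sum()
    r=Rm@np.array([(cu-K[0,2])/K[0,0],(cv-K[1,2])/K[1,1],1]); n=np.array([1,-.0426,-.0002]); k=(.62262-n@e)/(n@r)
    print(q.round(1),cu.round(1),cv.round(1),(e+k*r).round(4))
P=pts(X2,.58,.68,-.25,.25,.03,.18); 
for z in(.06,.1,.14):
    Q=P[abs(P[:,2]-z)<.01]; print(z,Q[:,1].min(),Q[:,1].max())
cv2.imwrite('pics/w3c.png',cv2.resize(p[60:320,440:640],(600,780)))
```

```text
[ 0.5047782  -0.05939292  0.3296519 ] [ 0.50664771 -0.12875489  0.48822588]
3929
wrist panel [0.04539893 0.00124774 0.62593346] 3872 -0.18119998996815995 0.16858028531416314
[array([243.,  77.]), array([230., 116.]), array([230., 142.]), array([239., 307.])]
[307.6 162.6] 311.0 159.2 [0.6276 0.1157 0.1664]
[313.2 164.6] 313.7 163.7 [0.627  0.1027 0.1525]
[362.3 182.1] 362.9 179.4 [ 0.6176 -0.1189  0.1584]
[369.1 184.5] 369.4 183.0 [ 0.6164 -0.1461  0.1537]
0.06 -0.18090001095829134 0.17021202081613507
0.1 -0.18135704132129382 0.1708163456296916
0.14 -0.18056209804970447 0.1702409690153499
```

View pics/w3.png

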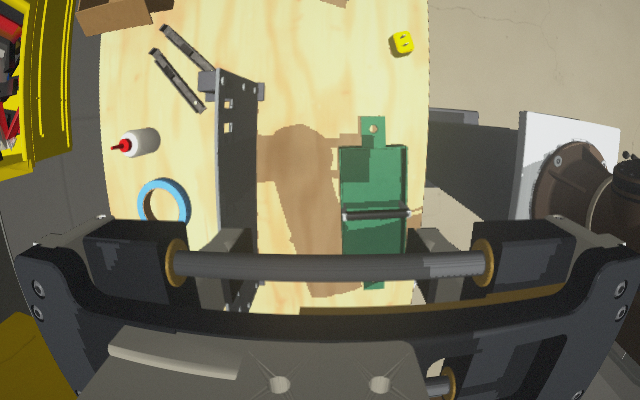

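The wrist view shows the right slot pair at (228,104) and (228,127), the tray at (373,205) with its lug hole at (373,128), and the adapter at (402,42).

Run:
```python
from h import *
p,X,h,c=wsnap()
K,e,Rm=c
s=np.array([.0454,.0012,.62593])
def onplane(u,v):
    x=(u-K[0,2])/K[0,0];y=(v-K[1,2])/K[1,1];r=np.hypot(x,y)
    q=Rm@np.array([x/r*np.sin(r),y/r*np.sin(r),np.cos(r)]); n=np.array([1,-s[0],-s[1]]); return e+q*((s[2]-n@e)/(n@q))
v,u=np.mgrid[90:142,216:240]
g=p[90:142,216:240].max(-1)
m=(g>130).astype(np.uint8)
n,l,st,ce=cv2.connectedComponentsWithStats(m)
for i in range(1,n):
    if st[i,4]>8: print(st[i],onplane(*(ce[i]+[216,90])).round(4))
# panel ends along y at z~.1, top edge
P=pts(X,.59,.65,-.2,-.1,.05,.18); print('ymin',np.percentile(P[:,1],[.2,1]))
gr=(h[...,0]>50)&(h[...,0]<90)&(h[...,1]>80)
P=pts(X,.3,.6,-.2,.25,.025,.04,gr);print('tray',rect(P),P[:,1].min(),P[:,1].max())
b=(h[...,2]<70);P=pts(X,.3,.6,-.1,.2,.05,.068,b);print('handle',rect(P))
uu,vv=373,128
print('lughole',wray(373,128,.032,c))
print('handle ends',wray(344,213,.06,c),wray(408,210,.06,c))
y=(h[...,0]>20)&(h[...,0]<35)&(h[...,1]>150)
P=pts(X,.33,.55,-.35,.3,.028,.045,y);print('yel',rect(P))
snap('top','top2.png')
```

```text
[  0   0   3  52 118] [ 0.62   -0.1346  0.1857]
[ 8 11  9  9 53] [ 0.6196 -0.1434  0.1524]
[ 8 34  8 10 67] [ 0.6208 -0.1174  0.1515]
ymin [-0.18110362 -0.18024607]
tray (785, array([435.9,  16. ]), array([102. , 285.4]), 3.2, 'z', array([0.031, 0.032, 0.034])) -0.12660539649351582 0.15871256628897765
handle (289, array([434.7,  14. ]), array([92.8, 12.1]), 2.7, 'z', array([0.054, 0.059, 0.062]))
lughole [ 0.44199811 -0.11125712  0.032     ]
handle ends [0.48449213 0.01065253 0.06      ] [0.3892023  0.00615995 0.06      ]
yel (339, array([ 397.8, -243. ]), array([27.2, 33.2]), 16.6, 'z', array([0.034, 0.037, 0.039]))
```

View pics/top2.png

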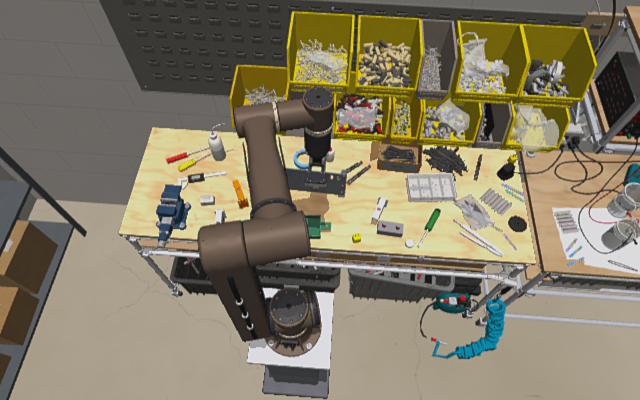

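step_arm([
  [[0.3, -2.8, 0, -0.148, 8.7], [0.3, -2.8, 0, -0.148, 8.7], [0.3, -2.8, 0, -0.148, 8.7], [0.3, -2.8, 0, -0.148, 8.7], [0.3, -2.8, 0, -0.148, 8.7], [0.3, -2.8, 0, -0.148, 8.7], [0.3, -2.8, 0, -0.148, 8.7], [0.3, -2.8, 0, -0.148, 8.7], [0.3, -2.8, 0, -0.148, 8.7], [0.3, -2.7, 0, -0.148, 8.7]],
])

```text
clock: 3.95
tool_pos: [0.5344, -0.3404, 0.3291]
orientation: [180.0, -0.0, -175.0]
force: [0.2, 0.9, 0.7]
opening: 0.0869
gripper_force: 0.0
```

step_arm([
  [[0, 0, 0, -0.148, 8.7], [0, 0, 0, -0.148, 8.7], [0, 0, -3, -0.146, 8.7], [0, 0, -4, 0, 8.7], [0, 0, -4, 0, 8.7], [0, 0, -4, 0, 8.7], [0, 0, -3, 0, 8.7], [0, 0, 0, 0, 8.7], [0, 0, 0, 0, 8.7]],
])

```text
clock: 4.85
tool_pos: [0.5349, -0.339, 0.1498]
orientation: [-180.0, -0.0, 160.1]
force: [0.2, 0.1, 1.6]
opening: 0.0867
gripper_force: 0.0
```

Run:
```python
from h import *
p,X,h,c=wsnap('w4.png');o=ctrl.get_obs();print(o['tool_pos'],o['orientation'],o['joint_pos'])
P=pts(X,.45,.62,-.42,-.26,.065,.076);print(rect(P))
if len(P)>20:
    q=P[:,:2]-P[:,:2].mean(0);w,V=np.linalg.eigh(q.T@q);a=V[:,1];print(P.mean(0),np.degrees(np.arctan2(a[1],a[0])))
cv2.imwrite('pics/w4c.png',cv2.resize(p[100:300,180:480],(800,533)))
```

```text
[ 0.53565723 -0.33910726  0.15103962] [-1.79964350e+02  1.01235986e-01  1.60125535e+02] [-1.46986528e+01  1.98468580e+01 -1.07165409e+01  5.18922234e-02
 -5.93390043e+01 -9.52022681e+01]
(4133, array([ 527.1, -334.9]), array([ 43.7, 108.3]), 70.1, 'z', array([0.069, 0.07 , 0.071]))
[ 0.52499326 -0.33481331  0.07036628] 160.0344785703832
```

step_arm([
  [[0, 0, -3, 0, 8.7], [0, 0, -3, 0, 8.7], [0, 0, -3, 0, 8.7], [0, 0, -2.4, 0, 8.7], [0, 0, 0, 0, 8.7], [0, 0, 0, 0, 2], [0, 0, 0, 0, 2], [0, 0, 0, 0, 2], [0, 0, 0, 0, 2], [0, 0, 0, 0, 2]],
])

```text
clock: 5.9
tool_pos: [0.5353, -0.3381, 0.0362]
orientation: [180.0, 0.1, 160.2]
force: [0.3, -1.0, -0.2]
opening: 0.0529
gripper_force: 0.0
```

step_arm([
  [[0, 0, 0, 0, 2], [0, 0, 0, 0, 2], [0, 0, 0, 0, 2], [0, 0, 2, 0, 2], [0, 0, 2, 0, 2], [0, 0, 3, 0, 2], [0, 0, 3, 0, 2], [0, 0, 3, 0, 2], [0, 0, 0, 0, 2], [0, 0, 0, 0, 2]],
])

```text
clock: 6.9
tool_pos: [0.5349, -0.3377, 0.1656]
orientation: [180.0, 0.0, 160.1]
force: [-0.9, -0.3, -3.2]
opening: 0.0258
gripper_force: 30.0
```

step_arm([
  [[-0.2, 3, 0, 0.05, 2], [-0.2, 4, 0, 0.05, 2], [-0.2, 4, 0, 0.05, 2], [-0.2, 4, 0, 0.05, 2], [-0.1, 4, 0, 0.05, 2], [0, 2.1, 0, 0.054, 2], [0, 0, -2, 0, 2], [0, 0, -1.5, 0, 2], [0, 0, 0, 0, 2], [0, 0, 0, 0, 2]],
])

```text
clock: 7.9
tool_pos: [0.5253, -0.1271, 0.1295]
orientation: [-180.0, -0.1, 177.6]
force: [0.7, 0.1, -1.0]
opening: 0.0261
gripper_force: 30.0
```

Run:
```python
from h import *
o=ctrl.get_obs();print(o['tool_pos'],o['orientation'])
p,X,h,c=wsnap('w5.png'); p2,d2,c2=snap('scene')
P=pts(X,.4,.64,-.2,-.06,.155,.175);print(rect(P))
if len(P)>20:
    q=P[:,:2]-P[:,:2].mean(0);w,V=np.linalg.eigh(q.T@q);a=V[:,1];print(P.mean(0),np.degrees(np.arctan2(a[1],a[0])))
cv2.imwrite('pics/w5c.png',np.vstack([cv2.resize(p[150:300,220:440],(550,375)),cv2.resize(p2[150:230,330:440],(550,400))])[:600])
```

```text
[ 0.52525185 -0.12709735  0.12953575] [-1.79972905e+02 -1.41498048e-01  1.77579896e+02]
(8677, array([ 505.2, -125.8]), array([49. , 84.2]), 87.4, 'z', array([0.161, 0.162, 0.164]))
[ 0.49636825 -0.12532719  0.16243824] 177.40050047495265
```

View pics/w5c.png

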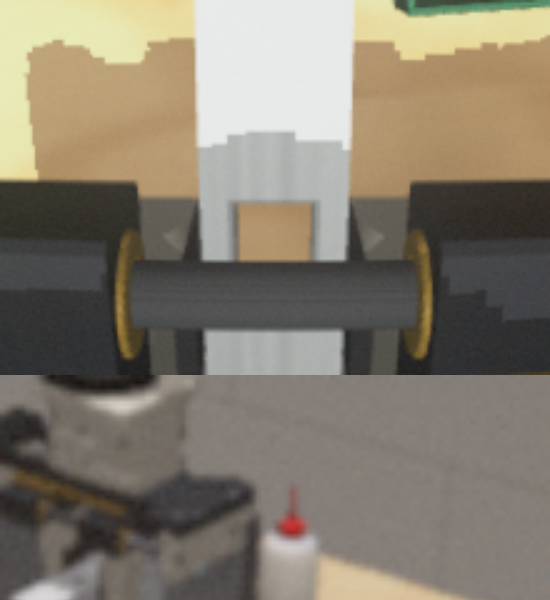

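step_arm([
  [[1.5, 0, 0.1, 0, 2], [1.0, 0, 0, 0, 2], [0.5, 0, 0, 0, 2], [0.5, -0.1, 0, 0, 2], [0.5, 0, 0, 0, 2], [0.3, 0, 0, 0, 2], [0, 0, 0, 0, 2], [0, 0, 0, 0, 2]],
])

```text
clock: 8.8
tool_pos: [0.5687, -0.1279, 0.1313]
orientation: [180.0, -0.0, 177.6]
force: [1.0, 0.1, -2.3]
opening: 0.0256
gripper_force: 30.0
```

step_arm([
  [[0.1, 0, 0, 0, 2], [0.1, 0, 0, 0, 2], [0.1, 0, 0, 0, 2], [0, 0, 0, 0, 2], [0, 0, 0, 0, 2]],
])

```text
clock: 9.3
tool_pos: [0.5705, -0.128, 0.131]
orientation: [-180.0, -0.2, 177.6]
force: [-5.5, 0.5, -0.1]
opening: 0.0256
gripper_force: 30.0
```

step_arm([
  [[-0.05, 0, -0.3, 0, 2], [0, 0, -0.4, 0, 2], [0, 0, -0.4, 0, 2], [0, 0, -0.2, 0, 2], [0, 0, -0.1, 0, 2], [0, 0, -0.1, 0, 2], [0, 0, 0, 0, 2], [0, 0, 0, 0, 2]],
])

```text
clock: 10.1
tool_pos: [0.5704, -0.1281, 0.1171]
orientation: [-180.0, -0.1, 177.6]
force: [-9.8, 2.1, 8.4]
opening: 0.0258
gripper_force: 30.0
```

step_arm([
  [[0, 0, 0, 0, 6], [0, 0, 0, 0, 6], [0, 0, 0, 0, 6], [0, 0, 0, 0, 6], [0, 0, 3, 0, 6], [-1, 0, 4, 0, 8.7], [-2, 0, 4, 0, 8.7], [-3, 0, 2, 0, 8.7], [0, 0, 0, 0, 8.7], [0, 0, 0, 0, 8.7]],
])

```text
clock: 11.1
tool_pos: [0.5116, -0.1279, 0.2474]
orientation: [180.0, 0.2, 177.6]
force: [-0.3, 0.4, -0.4]
opening: 0.0866
gripper_force: 0.0
```

Run:
```python
from h import *
o=ctrl.get_obs();print(o['tool_pos'],o['orientation'],o['joint_pos'])
p,X,h,c=wsnap(); p2,d2,c2=snap('scene');X2=cloud(d2,c2)
P=pts(X,.4,.64,-.2,-.06,.135,.175);print(rect(P))
P=pts(X2,.4,.61,-.2,-.06,.135,.175);print(rect(P))
for f,a,y in (('w',X,h),('s',X2,cv2.cvtColor(p2,cv2.COLOR_BGR2HSV))):
    m=(y[...,0]>20)&(y[...,0]<35)&(y[...,1]>150); print(f,'yel',rect(pts(a,.3,.7,-.35,.3,.028,.045,m)))
cv2.imwrite('pics/s6.png',cv2.resize(p2[130:290,200:440],(800,533),interpolation=cv2.INTER_CUBIC))
```

```text
[ 0.51160597 -0.12786992  0.2473762 ] [1.79969834e+02 1.51925026e-01 1.77587010e+02] [ 7.29210583e+00  5.69602616e+00 -1.60818544e+01 -4.44531196e-03
 -6.80672834e+01 -9.97034007e+01]
(3754, array([ 566.2, -119.7]), array([121.7, 121.6]), 88.9, 'z', array([0.139, 0.148, 0.158]))
(210, array([ 554.4, -142.4]), array([110.7,  75.8]), 0.1, 'z', array([0.136, 0.145, 0.149]))
w yel (506, array([ 398. , -242.7]), array([27.8, 33.2]), 16.6, 'z', array([0.032, 0.037, 0.039]))
s yel (54, array([ 389.4, -246.6]), array([22.4, 29.4]), 14.8, 'z', array([0.03 , 0.034, 0.038]))
```

View pics/s6.png

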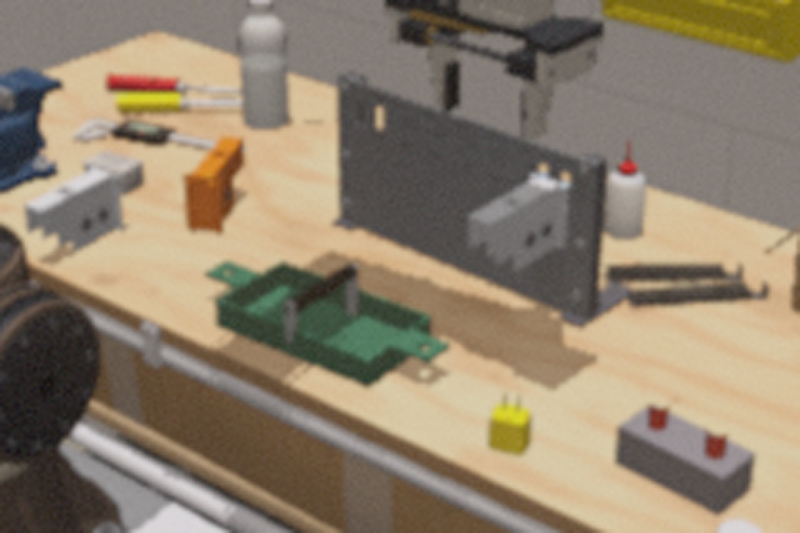

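The right bracket hangs at (520,215), there is one adapter at (510,428), and the pins stand at (657,418) and (716,446). Next I'll pick the adapter, gripping across its 30 mm side.

step_arm([
  [[-1.1, -1.1, 0, 0.146, 8.7], [-1.1, -1.1, 0, 0.146, 8.7], [-1.1, -1.1, 0, 0.146, 8.7], [-1.1, -1.1, 0, 0.146, 8.7], [-1.1, -1.2, 0, 0.146, 8.7], [-1.1, -1.2, 0, 0.146, 8.7], [-1.2, -1.2, 0, 0.146, 8.7], [-1.2, -1.2, 0, 0.146, 8.7], [-1.2, -1.2, 0, 0.146, 8.7], [-1.2, -1.1, 0, 0.146, 8.7]],
])

```text
clock: 12.2
tool_pos: [0.3972, -0.2435, 0.2451]
orientation: [179.8, -0.0, -98.4]
force: [0.2, -0.1, 1.4]
opening: 0.0871
gripper_force: 0.0
```

step_arm([
  [[0, 0, -2, 0.146, 8.7], [0, 0, -3, 0.146, 8.7], [0, 0, -3, 0.15, 8.7], [0, 0, -1, 0, 8.7], [0, 0, 0, 0, 8.7], [0, 0, 0, 0, 8.7], [0, 0, 0, 0, 8.7]],
])

```text
clock: 12.9
tool_pos: [0.3985, -0.2432, 0.1576]
orientation: [-179.9, -0.1, -73.5]
force: [0.4, 0.3, -0.8]
opening: 0.0871
gripper_force: 0.0
```

Run:
```python
from h import *
o=ctrl.get_obs();print(o['tool_pos'],o['orientation'],o['joint_pos'])
p,X,h,c=wsnap('w7.png')
m=(h[...,0]>20)&(h[...,0]<35)&(h[...,1]>150); print(rect(pts(X,.3,.55,-.4,.0,.02,.045,m)),rect(pts(X,.3,.55,-.4,.0,.034,.045,m)))
```

```text
[ 0.39851734 -0.24319706  0.15761038] [-1.79910280e+02 -6.42642305e-02 -7.35386631e+01] [-7.11657036e+00  4.11965517e+00 -3.04833000e+01  2.79936164e-02
 -5.52891131e+01  2.35620387e+01]
(957, array([ 398.1, -244.7]), array([26.5, 32.9]), 17.0, 'z', array([0.027, 0.037, 0.039])) (839, array([ 397.9, -244.3]), array([26.5, 31.1]), 16.5, 'z', array([0.035, 0.037, 0.039]))
```

step_arm([
  [[0, -0.1, -4, 0, 7], [0, 0, -4, 0, 7], [0, 0, -4, 0, 7], [0, 0, -2.7, 0, 7], [0, 0, 0, 0, 7], [0, 0, 0, 0, 2], [0, 0, 0, 0, 2], [0, 0, 0, 0, 2], [0, 0, 0, 0, 2], [0, 0, 0, 0, 2]],
])

```text
clock: 13.95
tool_pos: [0.3979, -0.244, 0.0102]
orientation: [-179.9, -0.0, -73.4]
force: [0.5, 0.9, 1.4]
opening: 0.0358
gripper_force: 0.0
```

step_arm([
  [[0, 0, 0, 0, 2], [0, 0, 0, 0, 2], [0, 0, 3, 0, 2], [0, 0, 4, 0, 2], [0, 0, 4, 0, 2], [0, 0, 1, 0, 2], [0, 0, 0, 0, 2]],
])

```text
clock: 14.65
tool_pos: [0.3985, -0.2441, 0.131]
orientation: [-179.8, -0.1, -73.4]
force: [0.1, -0.1, -0.9]
opening: 0.0286
gripper_force: 30.0
```

step_arm([
  [[0.8, 3, 0, -0.06, 2], [0.8, 4, 0, -0.06, 2], [0.8, 4, 0, -0.06, 2], [0.8, 4, 0, -0.06, 2], [0.8, 4, 0, 0, 2], [0, 0, -3, 0, 2], [0, 0, -4, 0, 2], [0, 0, -3, 0, 2], [0, 0, 0, 0, 2], [0, 0, 0, 0, 2]],
])

```text
clock: 15.65
tool_pos: [0.4364, -0.0544, 0.0286]
orientation: [179.8, -0.1, -87.2]
force: [1.0, 0.5, -0.6]
opening: 0.0288
gripper_force: 30.0
```

step_arm([
  [[0, 0, -1, 0, 2], [0, 0, -0.5, 0, 2], [0, 0, 0, 0, 2], [0, 0, 0, 0, 4.2], [0, 0, 0, 0, 4.2], [0, 0, 0, 0, 4.2], [0, 0, 2, 0, 4.2], [0, 0, 4, 0, 4.2], [0, 0, 4, 0, 5], [0, 0, 4, 0, 8]],
])

```text
clock: 16.65
tool_pos: [0.4371, -0.0541, 0.1562]
orientation: [-180.0, 0.0, -87.2]
force: [0.8, 1.0, -0.2]
opening: 0.053
gripper_force: 0.0
```

Run:
```python
from h import *
o=ctrl.get_obs();print(o['tool_pos'],o['orientation'],o['joint_pos'])
p,X,h,c=wsnap('w8.png')
m=(h[...,0]>20)&(h[...,0]<35)&(h[...,1]>150); print(rect(pts(X,.3,.55,-.4,.1,.02,.06,m)))
gr=(h[...,0]>50)&(h[...,0]<90)&(h[...,1]>80)
print('tray',rect(pts(X,.3,.6,-.2,.25,.025,.04,gr)))
```

```text
[ 0.43708356 -0.05407856  0.15622874] [-1.79990843e+02  2.48112514e-04 -8.71881644e+01] [ 1.87659697e+01  1.58374228e+00 -3.34159630e+01  2.78169501e-03
 -5.49914223e+01 -1.59557299e+01]
(991, array([439.1, -53.8]), array([26.1, 34.3]), 3.4, 'z', array([0.028, 0.04 , 0.042]))
tray (1457, array([437.3, -24.8]), array([102.6, 205.8]), 2.7, 'z', array([0.031, 0.032, 0.034]))
```

step_arm([
  [[-0.2, 4, 2, 0.143, 8.7], [-0.2, 4, 2, 0.143, 8.7], [-0.3, 4, 2, 0.143, 8.7], [-0.3, 4, 2, 0.143, 8.7], [-0.3, 4, 1, 0.143, 8.7], [-0.3, 4, 0, 0.143, 8.7], [-0.3, 4, 0, 0.143, 8.7], [-0.3, 4, 0, 0.143, 8.7], [-0.3, 4, 0, 0.143, 8.7], [0, 4, 0, 0.143, 8.7]],
])

```text
clock: 17.7
tool_pos: [0.4118, 0.3476, 0.2447]
orientation: [-180.0, -0.0, -4.9]
force: [0.1, -0.2, -0.4]
opening: 0.0868
gripper_force: 0.0
```

step_arm([
  [[0, 1, 0, 0.143, 8.7], [0, 0, 0, 0.143, 8.7], [0, 0, -2, 0, 8.7], [0, 0, 0, 0, 8.7], [0, 0, 0, 0, 8.7], [0, 0, 0, 0, 8.7]],
])

```text
clock: 18.3
tool_pos: [0.4127, 0.3562, 0.2253]
orientation: [-180.0, -0.1, 11.1]
force: [0.1, -0.0, 0.8]
opening: 0.0867
gripper_force: 0.0
```

Run:
```python
from h import *
o=ctrl.get_obs();print(o['tool_pos'],o['orientation'],o['joint_pos'])
p,X,h,c=wsnap('w9.png')
P=pts(X,.3,.5,.28,.42,.066,.076);print(rect(P))
if len(P)>20:
    q=P[:,:2]-P[:,:2].mean(0);w,V=np.linalg.eigh(q.T@q);a=V[:,1];print(P.mean(0),np.degrees(np.arctan2(a[1],a[0])))
np.savez('w9.npz',p=p,X=X)
```

```text
[0.41274807 0.35620088 0.22533057] [-1.79966705e+02 -5.26560574e-02  1.11044312e+01] [ 6.14058009e+01  8.34631419e+00 -1.59460083e+01  2.11271096e-02
 -6.56484277e+01  3.96899440e+01]
(2509, array([409.2, 355. ]), array([119.2,  42.7]), 10.8, 'z', array([0.069, 0.07 , 0.072]))
[0.4100466  0.35959172 0.07045248] -173.4865295268225
```

Run:
```python
from h import *
z=np.load('w9.npz');X=z['X']
P=pts(X,.3,.5,.28,.42,.0675,.073)
c0=np.array([.409,.355])
for a in(8,9.5,11,12.5):
    t=np.radians(a);u=np.array([np.cos(t),np.sin(t)]);n=np.array([-u[1],u[0]])
    q=P[:,:2]-c0;s=q@u;w=q@n
    print(a,[ (k,len(w[m]),(w[m].min()*1e3).round(1),(w[m].max()*1e3).round(1)) for k in range(-60,65,10) for m in[(s>k/1e3)&(s<=(k+10)/1e3)] if m.sum()>3])
print(s.min(),s.max())
```

```text
8 [(-60, 174, np.float64(-7.8), np.float64(18.6)), (-50, 211, np.float64(-7.4), np.float64(18.0)), (-40, 215, np.float64(-7.7), np.float64(18.3)), (-30, 217, np.float64(-7.9), np.float64(17.7)), (-20, 176, np.float64(-7.8), np.float64(18.0)), (-10, 126, np.float64(-8.0), np.float64(18.1)), (0, 237, np.float64(-9.1), np.float64(17.8)), (10, 234, np.float64(-9.0), np.float64(16.3)), (20, 246, np.float64(-9.3), np.float64(16.6)), (30, 244, np.float64(-9.4), np.float64(16.1)), (40, 267, np.float64(-19.0), np.float64(23.6)), (50, 146, np.float64(-19.0), np.float64(23.9))]
9.5 [(-60, 172, np.float64(-6.3), np.float64(20.0)), (-50, 209, np.float64(-6.1), np.float64(19.0)), (-40, 218, np.float64(-6.8), np.float64(19.1)), (-30, 217, np.float64(-7.3), np.float64(18.2)), (-20, 176, np.float64(-7.3), np.float64(18.3)), (-10, 124, np.float64(-7.9), np.float64(18.3)), (0, 233, np.float64(-9.4), np.float64(17.6)), (10, 242, np.float64(-9.3), np.float64(15.7)), (20, 243, np.float64(-9.9), np.float64(15.8)), (30, 240, np.float64(-10.4), np.float64(15.1)), (40, 268, np.float64(-20.3), np.float64(15.2)
[... 548 characters left out ...]
at64(-21.6), np.float64(14.0)), (50, 141, np.float64(-21.5), np.float64(21.1))]
12.5 [(-60, 162, np.float64(-3.5), np.float64(23.0)), (-50, 206, np.float64(-3.7), np.float64(21.5)), (-40, 220, np.float64(-5.0), np.float64(21.1)), (-30, 216, np.float64(-6.2), np.float64(20.7)), (-20, 182, np.float64(-6.4), np.float64(19.3)), (-10, 124, np.float64(-7.6), np.float64(18.8)), (0, 237, np.float64(-9.9), np.float64(17.4)), (10, 238, np.float64(-10.0), np.float64(15.0)), (20, 245, np.float64(-11.2), np.float64(14.7)), (30, 244, np.float64(-12.4), np.float64(13.3)), (40, 278, np.float64(-22.9), np.float64(12.9)), (50, 141, np.float64(-22.8), np.float64(19.7))]
-0.05945993268770477 0.05522861660131273
```

step_arm([
  [[0, 0.4, -4, -0.077, 8.7], [0, 0, -4, 0, 8.7], [0, 0, -4, 0, 8.7], [0, 0, -4, 0, 8.7], [0, 0, -2.9, 0, 8.7], [0, 0, 0, 0, 8.7], [0, 0, 0, 0, 2], [0, 0, 0, 0, 2], [0, 0, 0, 0, 2], [0, 0, 0, 0, 2]],
])

```text
clock: 19.35
tool_pos: [0.4129, 0.3608, 0.0369]
orientation: [-179.9, -0.1, 6.7]
force: [-0.3, 0.2, 0.0]
opening: 0.0605
gripper_force: 0.0
```

step_arm([
  [[0, 0, 0, 0, 2], [0, 0, 0, 0, 2], [0, 0, 0, 0, 2], [0, 0, 0, 0, 2], [0, 0, 2, 0, 2], [0, 0, 4, 0, 2], [0, 0, 4, 0, 2], [0, 0, 3, 0, 2], [0, 0, 0, 0, 2], [0, 0, 0, 0, 2]],
])

```text
clock: 20.35
tool_pos: [0.4122, 0.36, 0.1655]
orientation: [-179.9, -0.0, 6.7]
force: [-0.7, -0.8, -3.0]
opening: 0.0257
gripper_force: 30.0
```

Run:
```python
from h import *
o=ctrl.get_obs();print(o['tool_pos'],o['orientation'],o['joint_pos'])
p,X,h,c=wsnap('w10.png')
zt=o['tool_pos'][2]-.0362+.07
P=pts(X,.3,.5,.28,.44,zt-.006,zt+.004);print(rect(P),zt)
c0=o['tool_pos'][:2]; t=np.radians(o['orientation'][2]);u=np.array([np.cos(t),np.sin(t)]);n=np.array([-u[1],u[0]])
q=P[:,:2]-c0;s=q@u;w=q@n
for k in range(-70,70,10):
    m=(s>k/1e3)&(s<=(k+10)/1e3)
    if m.sum()>3: print(k,m.sum(),(w[m].min()*1e3).round(1),(w[m].max()*1e3).round(1))
print(np.percentile(s,[0,.5,99.5,100]))
```

```text
[0.41218589 0.36000067 0.16551623] [-1.79944028e+02 -2.91144056e-03  6.69549396e+00] [ 6.16279185e+01  1.13838514e+01 -2.05050634e+01 -3.50857722e-02
 -5.80636059e+01  3.50861241e+01]
(6805, array([431.7, 361.9]), array([78.7, 47.9]), 3.0, 'z', array([0.196, 0.198, 0.199])) 0.19931622601205023
-20 500 -12.6 13.0
-10 316 -13.1 13.4
10 1283 -24.0 24.1
20 1261 -12.6 13.0
30 1383 -12.8 13.5
40 1906 -21.9 21.9
50 156 -20.7 21.2
[-0.01931242 -0.01877566  0.05041048  0.05986474]
```

step_arm([
  [[1, -2, 0, -0.02, 2], [1.5, -3, 0, -0.02, 2], [1.5, -3, 0, -0.02, 2], [1.5, -3, 0, -0.02, 2], [1.5, -3, 0, -0.02, 2], [1.5, -3, 0, -0.02, 2], [1.5, -3, 0, -0.02, 2], [1.4, -2.6, 0, -0.02, 2], [1, -1, 0, 0, 2], [0, 0, 0, 0, 2]],
])

```text
clock: 21.4
tool_pos: [0.5366, 0.1225, 0.1637]
orientation: [179.9, 0.1, -2.6]
force: [0.1, 0.9, -2.5]
opening: 0.0259
gripper_force: 30.0
```

step_arm([
  [[0, 0, -2, 0, 2], [0, 0, -1.5, 0, 2], [0, 0, 0, 0, 2], [0, 0, 0, 0, 2]],
])

```text
clock: 21.8
tool_pos: [0.536, 0.1245, 0.13]
orientation: [179.9, 0.1, -2.4]
force: [0.2, 0.1, -1.3]
opening: 0.0259
gripper_force: 30.0
```

Run:
```python
from h import *
o=ctrl.get_obs();print(o['tool_pos'],o['orientation'],o['joint_pos'])
p,X,h,c=wsnap('w11.png')
cv2.imwrite('pics/w11c.png',cv2.resize(p[100:300,180:480],(800,533),interpolation=cv2.INTER_CUBIC))
print([wproj(q,c).round(1) for q in([.6315,.1194,.182],[.632,.1334,.16],[.631,.1054,.16])])
P=pts(X,.59,.66,-.2,.25,.03,.186);print('panel y',P[:,1].min(),P[:,1].max())
P=pts(X,.59,.66,-.2,.25,.178,.186);print('top',rect(P))
```

```text
[0.5360375  0.12448548 0.13000497] [ 1.79942239e+02  6.74086501e-02 -2.39265870e+00] [ 3.34773341e+01  1.37686778e+01 -2.26286617e+01  9.06968010e-03
 -5.36911303e+01  5.41246651e+01]
[array([333.9,  47.6]), array([298.8,  59.4]), array([367.2,  59.3])]
panel y -0.1701597206051372 0.1688605045939274
top (7904, array([630.1,  62. ]), array([212.7,  23.9]), 82.3, 'z', array([0.179, 0.182, 0.183]))
```

View pics/w11c.png

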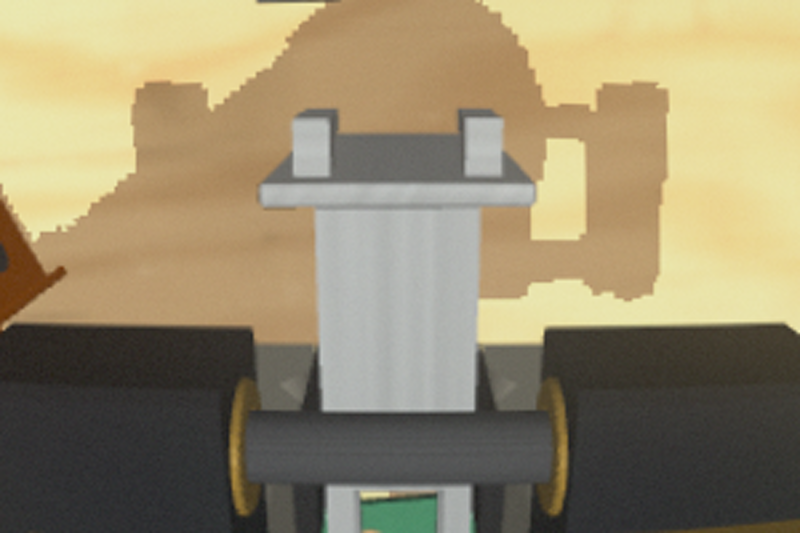

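The held bracket's hooks are at (312,145) and (480,145), square and centred in the gripper. Now I'll insert it.

step_arm([
  [[1.0, -0.1, 0.1, 0, 2], [1.0, -0.1, 0, 0, 2], [1, 0, 0, 0, 2], [0.5, -0.1, 0, 0, 2], [0.5, 0, 0, 0, 2], [0.3, 0, 0, 0, 2], [0, 0, 0, 0, 2], [0, 0, 0, 0, 2]],
])

```text
clock: 22.65
tool_pos: [0.5792, 0.121, 0.1313]
orientation: [180.0, 0.0, -2.5]
force: [-0.4, 0.1, -1.8]
opening: 0.0255
gripper_force: 30.0
```

step_arm([
  [[0.1, 0.05, 0, 0, 2], [0.1, 0, 0, 0, 2], [0.1, 0, 0, 0, 2], [0.1, 0, 0, 0, 2], [0, 0, 0, 0, 2], [0, 0, 0, 0, 2]],
])

```text
clock: 23.25
tool_pos: [0.5816, 0.1213, 0.1309]
orientation: [180.0, 0.2, -2.5]
force: [-7.0, 1.6, 0.9]
opening: 0.0258
gripper_force: 30.0
```

step_arm([
  [[-0.1, 0, -0.3, 0, 2], [0, 0, -0.4, 0, 2], [0, 0, -0.4, 0, 2], [0, 0, -0.2, 0, 2], [0, 0, -0.1, 0, 2], [0, 0, -0.1, 0, 2], [0, 0, 0, 0, 2], [0, 0, 0, 0, 2]],
])

```text
clock: 24.05
tool_pos: [0.5816, 0.1214, 0.118]
orientation: [180.0, 0.0, -2.4]
force: [-12.4, 0.9, 15.0]
opening: 0.0259
gripper_force: 30.0
```

step_arm([
  [[0, 0, 0, 0, 6], [0, 0, 0, 0, 6], [0, 0, 0, 0, 6], [0, 0, 0, 0, 6], [0, 0, 3, 0, 6], [-1, 0, 4, 0, 8.7], [-2, -2, 4, 0, 8.7], [-3, -3, 3, 0, 8.7], [-3, -3, 1, 0, 8.7], [0, 0, 0, 0, 8.7]],
])

```text
clock: 25.05
tool_pos: [0.4917, 0.0406, 0.2681]
orientation: [-179.9, -0.2, -2.5]
force: [0.1, 0.9, -0.3]
opening: 0.0861
gripper_force: 0.0
```

Run:
```python
from h import *
o=ctrl.get_obs();print(o['tool_pos'],o['orientation'],o['joint_pos'])
p,X,h,c=wsnap('w12.png'); p2,d2,c2=snap('scene');X2=cloud(d2,c2)
for nm,A in(('w',X),('s',X2)):
  for y in(.12,-.13):
    P=pts(A,.5,.615,y-.02,y+.02,.143,.155)
    print(nm,y,rect(P))
cv2.imwrite('pics/s12.png',np.hstack([cv2.resize(p2[130:280,260:420],(427,400),interpolation=cv2.INTER_CUBIC),cv2.resize(p[0:300,140:440],(373,400))]))
```

```text
[0.4917159  0.04055644 0.26813736] [-179.87002016   -0.23968677   -2.52265301] [ 2.75978609e+01  1.47577003e+00 -1.79324580e+01  8.33729441e-03
 -7.03192235e+01  5.98769688e+01]
w 0.12 (2730, array([566.8, 122.5]), array([27.2, 97.5]), 87.1, 'z', array([0.146, 0.148, 0.15 ]))
w -0.13 (2509, array([ 560.5, -129.9]), array([ 39.7, 108.9]), 90.0, 'z', array([0.145, 0.148, 0.151]))
s 0.12 (102, array([564.5, 122.5]), array([ 32.7, 100.9]), 89.5, 'z', array([0.144, 0.146, 0.149]))
s -0.13 (146, array([ 558.4, -124.4]), array([ 37.5, 114.2]), 84.8, 'z', array([0.143, 0.146, 0.15 ]))
```

View pics/s12.png

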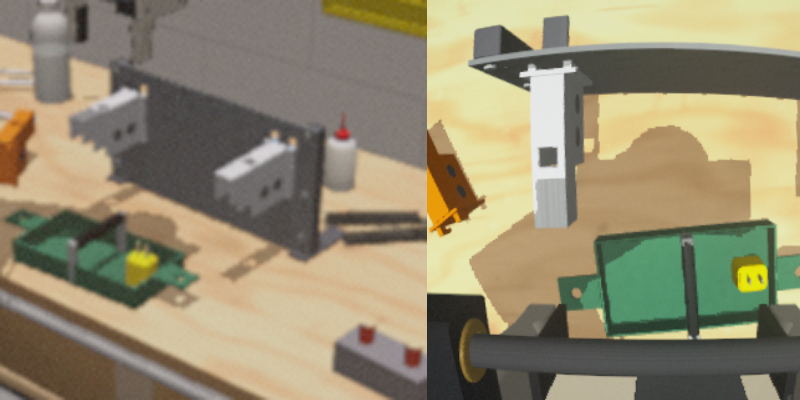

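Both brackets hang level: left arm at (110,120) and right arm at (255,160) in the left half. The adapter is in the tray at (142,265). I'll refine the handle and lug pose numerically.

Run:
```python
from h import *
p,X,h,c=wsnap('w13.png')
gr=(h[...,0]>50)&(h[...,0]<90)&(h[...,1]>80)
b=(h[...,2]<75)&(h[...,1]<90)
P=pts(X,.36,.52,-.06,.09,.052,.066);print('handle any',rect(P))
P=pts(X,.36,.52,-.06,.09,.052,.066,b);print('handle',rect(P))
q=P[:,:2]-P[:,:2].mean(0);w,V=np.linalg.eigh(q.T@q);a=V[:,1];print(P.mean(0),np.degrees(np.arctan2(a[1],a[0])))
print('tray',rect(pts(X,.3,.6,-.2,.25,.025,.036,gr)))
# lug holes and arm holes: low/different points in the top plane
def hole(cx,cy,z,rad,zmin):
    v,u=np.mgrid[:400,:640]; P0=np.stack([wray(0,0,z,c)]*1)
    pc=wproj([cx,cy,z],c); U,V=pc.round().astype(int); pts_=[]
    for vv in range(V-14,V+15):
        for uu in range(U-14,U+15):
            w=wray(uu,vv,z,c)
            if np.hypot(w[0]-cx,w[1]-cy)<rad and X[vv,uu,2]<z-.0035: pts_.append(w)
    return pc.round(0),len(pts_),np.mean(pts_,0).round(4) if pts_ else None
t=np.radians(2.8)
for s in(.125,-.125): print('lug',hole(.4355-s*np.sin(t),.0142+s*np.cos(t),.032,.011,0))
print('armL',hole(.5696,.122,.150,.011,0));print('armR',hole(.558,-.1277,.150,.011,0))
```

```text
handle any (732, array([440.1, -18.8]), array([98.1, 81.4]), 2.1, 'z', array([0.057, 0.06 , 0.061]))
handle (550, array([438.7,  15.1]), array([97.4, 12.5]), 3.2, 'z', array([0.058, 0.06 , 0.062]))
[0.43431451 0.01523067 0.06005808] -177.10788561958464
tray (1816, array([435.9,  15.4]), array([103.3, 285.3]), 3.1, 'z', array([0.03 , 0.032, 0.034]))
lug (array([261., 221.]), 49, array([0.4304, 0.1398, 0.032 ]))
lug (array([442., 205.]), 38, array([ 0.4427, -0.109 ,  0.032 ]))
armL (array([238., 117.]), 208, array([0.5676, 0.1216, 0.15  ]))
armR (array([501., 124.]), 141, array([ 0.5564, -0.1248,  0.15  ]))
```

step_arm([
  [[-2, -1, 0, 0.05, 4], [-2, -1, 0, 0.046, 4], [-1.6, -0.5, 0, 0, 4], [0, 0, -3, 0, 3.5], [0, 0, -4, 0, 3.5], [0, 0, -4, 0, 3.5], [0, 0, -4, 0, 3.5], [0, 0, 0, 0, 3.5], [0, 0, 0, 0, 3.5], [0, 0, 0, 0, 3.5]],
])

```text
clock: 26.2
tool_pos: [0.4392, 0.0184, 0.1169]
orientation: [-180.0, -0.1, 3.1]
force: [0.7, 0.7, 0.6]
opening: 0.0355
gripper_force: 0.0
```

step_arm([
  [[-0.3, -0.3, -1, 0, 3.5], [0, 0, -3, 0, 3.5], [0, 0, -3, 0, 3.5], [0, 0, -1.3, 0, 3.5], [0, 0, 0, 0, 3.5], [0, 0, 0, 0, 0.6], [0, 0, 0, 0, 0.6], [0, 0, 0, 0, 0.6], [0, 0, 0, 0, 0.6], [0, 0, 0, 0, 0.6]],
])

```text
clock: 27.2
tool_pos: [0.4352, 0.0149, 0.0332]
orientation: [-180.0, -0.1, 3.1]
force: [-1.0, 0.6, 7.4]
opening: 0.0114
gripper_force: 30.0
```

step_arm([
  [[0, 0, 0, 0, 0.6], [0, 0, 0, 0, 0.6], [0, 0, 1, 0, 0.6], [0, 0, 2, 0, 0.6], [0, 0, 2, 0, 0.6], [0, 0, 0, 0, 0.6], [0, 0, 0, 0, 0.6]],
])

```text
clock: 27.9
tool_pos: [0.4343, 0.0147, 0.0824]
orientation: [-180.0, -0.0, 3.0]
force: [-0.7, -0.2, -5.4]
opening: 0.0115
gripper_force: 30.0
```

Run:
```python
from h import *
o=ctrl.get_obs();print(o['tool_pos'],o['orientation'],o['opening'])
p,X,h,c=wsnap('w14.png')
gr=(h[...,0]>50)&(h[...,0]<90)&(h[...,1]>80)
P=pts(X,.3,.6,-.2,.25,.07,.09,gr);print('tray',rect(P))
A=np.c_[P[:,:2],np.ones(len(P))];print('tilt',np.linalg.lstsq(A,P[:,2],rcond=None)[0])
m=(h[...,0]>20)&(h[...,0]<35)&(h[...,1]>150); print(rect(pts(X,.3,.55,-.4,.1,.06,.12,m)))
```

```text
[0.43434597 0.01474986 0.08237084] [-1.79953956e+02 -4.04060830e-02  3.02193252e+00] 0.011470717341093797
tray (4609, array([439.6,  15.7]), array([ 95. , 287.3]), 3.1, 'z', array([0.08 , 0.082, 0.083]))
tilt [0.00178585 0.00224407 0.0805886 ]
(671, array([447.2, -58.2]), array([45.6, 12.9]), 82.2, 'z', array([0.061, 0.071, 0.088]))
```

step_arm([
  [[0, 0, 1, 0, 0.6], [0, 0, 2, 0, 0.6], [0, 0, 3, 0, 0.6], [0, 0, 2.6, 0, 0.6], [0, 0, 2, 0, 0.6], [0.5, 0, 0, -0.016, 0.6], [1, -0.3, 0, -0.016, 0.6], [1.5, -0.3, 0, -0.016, 0.6], [2, -0.4, 0, -0.016, 0.6], [2, -0.4, 0, -0.016, 0.6]],
])

```text
clock: 28.95
tool_pos: [0.5057, 0.0, 0.1866]
orientation: [179.9, 0.1, -1.6]
force: [1.1, 0.4, -3.0]
opening: 0.0119
gripper_force: 30.0
```

step_arm([
  [[2, -0.4, 0, -0.016, 0.6], [1.5, 0, 0, 0, 0.6], [1.2, 0, 0, 0, 0.6], [0.7, 0, 0, 0, 0.6], [0.3, 0, 0, 0, 0.6], [0, 0, 0, 0, 0.6], [0, 0, 0, 0, 0.6]],
])

```text
clock: 29.65
tool_pos: [0.5611, -0.0033, 0.1882]
orientation: [-180.0, 0.0, -2.5]
force: [0.5, -0.1, -3.8]
opening: 0.0117
gripper_force: 30.0
```

Run:
```python
from h import *
o=ctrl.get_obs();print(o['tool_pos'],o['orientation'],o['opening'])
p,X,h,c=wsnap('w15.png')
gr=(h[...,0]>50)&(h[...,0]<90)&(h[...,1]>80)
P=pts(X,.4,.7,-.2,.25,.17,.2,gr);print('tray',rect(P))
A=np.c_[P[:,:2],np.ones(len(P))];print('tilt',np.linalg.lstsq(A,P[:,2],rcond=None)[0])
m=(h[...,0]>20)&(h[...,0]<35)&(h[...,1]>150); print(rect(pts(X,.4,.7,-.2,.1,.16,.25,m)))
p2,d2,c2=snap('scene','s15.png'); cv2.imwrite('pics/s15c.png',np.hstack([cv2.resize(p2[130:280,260:420],(427,400),interpolation=cv2.INTER_CUBIC),cv2.resize(p[0:300,140:440],(373,400))]))
```

```text
[ 0.5610723  -0.00331238  0.18823413] [-1.79997981e+02  1.72242244e-02 -2.45044322e+00] 0.011661748400457353
tray (5790, array([563.2,  -2.8]), array([286.4, 101.3]), 87.4, 'z', array([0.185, 0.187, 0.188]))
tilt [-0.00178206 -0.00150961  0.18800178]
(697, array([565.8, -76.4]), array([45.3, 11.4]), 81.6, 'z', array([0.161, 0.172, 0.193]))
```

step_arm([
  [[0, 0, -0.8, 0, 0.6], [0, 0, -1, 0, 0.6], [0, 0, -0.7, 0, 0.6], [0, 0, -0.4, 0, 0.6], [0, 0, -0.2, 0, 0.6], [0, 0, -0.1, 0, 0.6], [0, 0, -0.1, 0, 0.6], [0, 0, 0, 0, 0.6], [0, 0, 0, 0, 0.6]],
])

```text
clock: 30.65
tool_pos: [0.5617, -0.0033, 0.1555]
orientation: [-180.0, -0.0, -2.4]
force: [0.4, 0.0, -5.2]
opening: 0.0116
gripper_force: 30.0
```

step_arm([
  [[0, 0, -0.1, 0, 0.6], [0, 0, -0.1, 0, 0.6], [0, 0, 0, 0, 0.6], [0, 0, 0, 0, 0.6]],
])

```text
clock: 31.05
tool_pos: [0.5617, -0.0033, 0.1537]
orientation: [-180.0, -0.0, -2.4]
force: [-1.9, 1.8, 1.0]
opening: 0.0119
gripper_force: 30.0
```

step_arm([
  [[0, 0, -0.05, 0, 0.6], [0, 0, 0, 0, 3], [0, 0, 0, 0, 3], [0, 0, 0, 0, 3], [0, 0, 0, 0, 3], [0, 0, 2, 0, 3], [0, 0, 4, 0, 3], [-3, 0, 4, 0, 8.7], [-4, -1, 2, 0, 8.7], [0, 0, 0, 0, 8.7]],
])

```text
clock: 32.05
tool_pos: [0.4899, -0.0139, 0.277]
orientation: [-179.9, -0.4, -2.4]
force: [0.7, 1.1, 0.6]
opening: 0.0487
gripper_force: 0.0
```

Run:
```python
from h import *
o=ctrl.get_obs();print(o['tool_pos'],o['orientation'],o['joint_pos'])
p,X,h,c=wsnap('w16.png')
gr=(h[...,0]>50)&(h[...,0]<90)&(h[...,1]>80)
P=pts(X,.4,.7,-.2,.25,.148,.16,gr);print('tray',rect(P))
A=np.c_[P[:,:2],np.ones(len(P))];print('tilt',np.linalg.lstsq(A,P[:,2],rcond=None)[0])
m=(h[...,0]>20)&(h[...,0]<35)&(h[...,1]>150); print(rect(pts(X,.4,.7,-.2,.1,.1,.2,m)))
print('lugpix',wproj([[.569,.122,.154],[.558,-.128,.154]],c))
cv2.imwrite('pics/w16c.png',p[60:260,140:540])
for s in(1,-1):
    q=np.array([.563,-.0025])+s*.125*np.array([.0436,.999]); U,V=wproj([*q,.154],c).round().astype(int)
    L=[wray(u,v,.154,c) for v in range(V-14,V+15) for u in range(U-14,U+15) if X[v,u,2]<.149 and np.hypot(*(wray(u,v,.154,c)[:2]-q))<.010]
    print(q,len(L),np.mean(L,0) if L else 0)
```

```text
[ 0.48993362 -0.01392618  0.27699516] [-179.8624357    -0.36629291   -2.44379028] [ 2.14275102e+01  7.77989611e-01 -1.74993058e+01  2.36806528e-02
 -7.13320773e+01  6.61216360e+01]
tray (3857, array([562.4,  -2.7]), array([287.5, 102.9]), 87.5, 'z', array([0.151, 0.153, 0.154]))
tilt [ 0.02807051 -0.00104472  0.13658409]
(1110, array([555.9, -70.2]), array([35. , 29.9]), 86.3, 'z', array([0.137, 0.16 , 0.161]))
lugpix [[186.45025358 120.21174821]
 [447.50710754 118.83612339]]
[0.56845  0.122375] 87 [0.56723134 0.12055782 0.154     ]
[ 0.55755  -0.127375] 100 [ 0.55642421 -0.12608329  0.154     ]
```

step_arm([
  [[-0.7, -3.7, 0, 0, 5], [-0.7, -3.8, 0, 0, 5], [-0.7, -3.8, 0, 0, 5], [-0.7, -3.8, 0, 0, 5], [-0.7, -3.8, 0, 0, 5], [-0.7, -3.8, -1, 0, 5], [-0.7, -3.8, -1, 0, 5], [-0.7, -3.8, -2, 0, 5], [-0.7, -3.8, -2, 0, 5], [-0.7, -3.5, -2, 0, 5]],
])

```text
clock: 33.1
tool_pos: [0.4213, -0.3912, 0.1908]
orientation: [-180.0, 0.1, -2.5]
force: [0.4, 0.3, 0.1]
opening: 0.0504
gripper_force: 0.0
```

step_arm([
  [[0, 0, 0, 0, 5], [0, 0, 0, 0, 5], [0, 0, 0, 0, 5]],
])

```text
clock: 33.4
tool_pos: [0.422, -0.3892, 0.1926]
orientation: [-180.0, 0.0, -2.4]
force: [0.6, 0.3, 0.4]
opening: 0.0497
gripper_force: 0.0
```

Run:
```python
from h import *
o=ctrl.get_obs();print(o['tool_pos'],o['orientation'],o['joint_pos'])
p,X,h,c=wsnap('w17.png')
P=pts(X,.38,.53,-.48,-.3,.036,.043);print('block',rect(P))
for cy in(-.422,-.361):
    P=pts(X,.42,.49,cy-.02,cy+.02,.048,.07);print('knob',rect(P))
    q=np.array([.452,cy]); U,V=wproj([*q,.04],c).round().astype(int)
    L=[wray(u,v,.04,c) for v in range(V-16,V+17) for u in range(U-16,U+17) if X[v,u,2]<.034 and np.hypot(*(wray(u,v,.04,c)[:2]-q))<.012]
    print((U,V),len(L),np.mean(L,0) if L else 0)
r=((h[...,0]<8)|(h[...,0]>172))&(h[...,1]>120);n,l,st,ce=cv2.connectedComponentsWithStats(r.astype(np.uint8))
for i in range(1,n):
    if st[i,4]>12: print(st[i],ce[i].round(1),wray(*ce[i],.064,c).round(4),wray(*ce[i],.04,c).round(4))
cv2.imwrite('pics/w17c.png',cv2.resize(p[100:300,200:460],(780,600)))
```

```text
[ 0.42197333 -0.38917801  0.19255882] [-1.79996984e+02  2.02633351e-02 -2.44299907e+00] [-2.31624731e+01  1.25447935e+01 -1.51484626e+01  4.90981106e-03
 -6.23267638e+01  1.10717192e+02]
block (5024, array([ 453.5, -389.2]), array([111.3,  51. ]), 85.1, 'z', array([0.039, 0.04 , 0.042]))
knob (48, array([ 455.8, -415.8]), array([ 7.2, 17.2]), 35.6, 'z', array([0.049, 0.057, 0.064]))
(np.int64(361), np.int64(155)) 73 [ 0.45126647 -0.41897981  0.04      ]
knob (31, array([ 461. , -363.8]), array([15.8,  5.6]), 47.9, 'z', array([0.049, 0.056, 0.063]))
(np.int64(301), np.int64(158)) 79 [ 0.45643056 -0.35961465  0.04      ]
[295 146  12   9  27] [301.8 148.8] [ 0.4635 -0.365   0.064 ] [ 0.461  -0.3627  0.04  ]
[352 149   7   7  13] [354.2 151.3] [ 0.4591 -0.4137  0.064 ] [ 0.4562 -0.4155  0.04  ]
```

View pics/w17c.png

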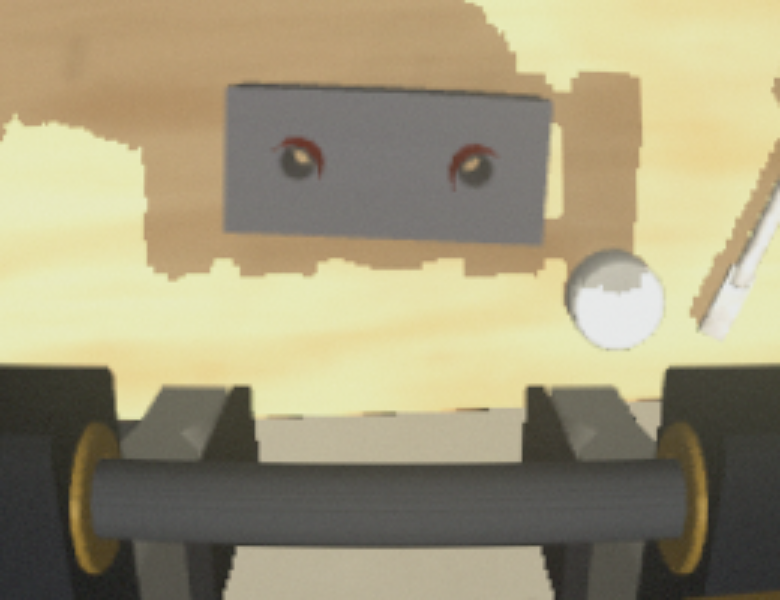

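The knob rims show at crop (300,158) and (473,165), and the block is at (388,163). The white cap at (613,300) lies lower than the fingertips will go. Now I'll grip the left pin.

step_arm([
  [[1.7, 1.5, 0, 0, 3.5], [1.7, 1.5, 0, 0, 3.5], [0, 0, -3, 0, 3.5], [0, 0, -4, 0, 3.5], [0, 0, -4, 0, 3.5], [0, 0, -2, 0, 3.5], [0, 0, -1, 0, 3.5], [0, 0, -0.5, 0, 3.5], [0, 0, 0, 0, 3.5], [0, 0, 0, 0, 3.5]],
])

```text
clock: 34.45
tool_pos: [0.4566, -0.3596, 0.0492]
orientation: [179.9, -0.1, -2.4]
force: [-0.5, 0.0, 1.0]
opening: 0.035
gripper_force: 0.0
```

step_arm([
  [[0, 0, -0.5, 0, 3.5], [0, 0, 0, 0, 3.5], [0, 0, 0, 0, 1], [0, 0, 0, 0, 1], [0, 0, 0, 0, 1], [0, 0, 0, 0, 1], [0, 0, 0, 0, 1], [0, 0, 1, 0, 1], [0, 0, 0, 0, 1]],
])

```text
clock: 35.35
tool_pos: [0.4564, -0.3597, 0.0542]
orientation: [180.0, -0.1, -2.4]
force: [0.2, 0.3, -0.1]
opening: 0.0173
gripper_force: 30.0
```

step_arm([
  [[0, 0, 3, 0, 1], [0, 0, 4, 0, 1], [0, 0, 4, 0, 1], [0, 0, 4, 0, 1], [1, 2, 2.6, 0, 1], [1, 3, 0, 0, 1], [1, 3, 0, 0, 1], [1, 3, 0, 0, 1], [1, 3, 0, 0, 1], [1, 3, 0, 0, 1]],
])

```text
clock: 36.35
tool_pos: [0.5157, -0.188, 0.2291]
orientation: [-180.0, -0.0, -2.5]
force: [-0.3, 0.3, -1.9]
opening: 0.0171
gripper_force: 30.0
```

step_arm([
  [[1, 3, 0, 0, 1], [1, 2, 0, 0, 1], [1, 1.3, 0, 0, 1], [1, 0, 0, 0, 1], [0, 0, -2, 0, 1], [0, 0, 0, 0, 1], [0, 0, 0, 0, 1], [0, 0, 0, 0, 1]],
])

```text
clock: 37.15
tool_pos: [0.5559, -0.127, 0.2095]
orientation: [180.0, -0.0, -2.5]
force: [0.2, 0.7, 0.0]
opening: 0.0172
gripper_force: 30.0
```

```bash
cat > lug.py <<'E'
from h import *
import sys
o=ctrl.get_obs();print(o['tool_pos'],o['orientation'],o['opening'])
p,X,h,c=wsnap('lug%d.png'%(o['clock']*100))
gr=(h[...,0]>50)&(h[...,0]<90)&(h[...,1]>80)
P=pts(X,.4,.7,-.2,.25,.147,.162,gr);print('tray',rect(P),P[:,1].min(),P[:,1].max())
x,y=map(float,sys.argv[1:3])
P=pts(X,x-.03,x+.03,y-.022,y+.022,.148,.16,gr);print('lug',rect(P))
# steel/red of held pin
r=((h[...,0]<8)|(h[...,0]>172))&(h[...,1]>100);zz=o['tool_pos'][2]
P=pts(X,x-.04,x+.04,y-.04,y+.04,zz-.03,zz+.03,r);print('knob',rect(P),P.mean(0) if len(P) else 0)
P=pts(X,x-.03,x+.03,y-.03,y+.03,zz-.042,zz-.006);print('shank',rect(P),P.mean(0) if len(P) else 0)
q=np.array([x,y]);U,V=wproj([*q,.153],c).round().astype(int);print('px',U,V)
L=[wray(u,v,.153,c) for v in range(V-20,V+21) for u in range(U-20,U+21) if X[v,u,2]<.148 and np.hypot(*(wray(u,v,.153,c)[:2]-q))<.010]
print(len(L),np.mean(L,0) if L else 0)
E
python3 lug.py .5568 -.127
```

```text
[ 0.55585869 -0.12698752  0.2095025 ] [ 1.79984200e+02 -3.84593486e-02 -2.48604205e+00] 0.017174128809727022
tray (3758, array([579.8,  -2.5]), array([287.7,  69.6]), 87.6, 'z', array([0.15 , 0.153, 0.154])) -0.14562313809821603 0.14168544800674984
lug (1244, array([ 557. , -125.1]), array([40.9, 34.4]), 87.5, 'z', array([0.151, 0.152, 0.154]))
knob (487, array([ 562.4, -126.4]), array([ 6.8, 16.9]), 3.4, 'z', array([0.209, 0.22 , 0.229])) [ 0.56375802 -0.12676849  0.21967406]
shank (123, array([ 559.1, -126.6]), array([7.9, 3.5]), 87.8, 'z', array([0.176, 0.184, 0.193])) [ 0.55953942 -0.12673495  0.18452773]
px 330 214
174 [ 0.55773311 -0.12769435  0.153     ]
```

step_arm([
  [[0, -0.03, -1, 0, 1], [0, 0, -0.5, 0, 1], [0, 0, -0.5, 0, 1], [0, 0, -0.5, 0, 1], [0, 0, -0.5, 0, 1], [0, 0, 0, 0, 1], [0, 0, 0, 0, 1]],
])

```text
clock: 37.9
tool_pos: [0.5556, -0.1266, 0.1787]
orientation: [180.0, 0.0, -2.4]
force: [0.5, 0.3, -0.5]
opening: 0.0169
gripper_force: 30.0
```

step_arm([
  [[0, 0, -0.5, 0, 1], [0, 0, -0.5, 0, 1], [0, 0, -0.5, 0, 1], [0, 0, -0.3, 0, 1], [0, 0, -0.2, 0, 1], [0, 0, -0.1, 0, 1], [0, 0, 0, 0, 1], [0, 0, 0, 0, 1]],
])

```text
clock: 38.7
tool_pos: [0.5557, -0.1266, 0.1579]
orientation: [180.0, -0.0, -2.4]
force: [-0.3, 0.5, -1.5]
opening: 0.0171
gripper_force: 30.0
```

step_arm([
  [[0, 0, -0.1, 0, 1], [0, 0, -0.1, 0, 1], [0, 0, 0, 0, 1], [0, 0, 0, 0, 1]],
])

```text
clock: 39.1
tool_pos: [0.5556, -0.1266, 0.1557]
orientation: [180.0, 0.0, -2.4]
force: [-1.0, -1.3, -0.3]
opening: 0.0172
gripper_force: 30.0
```

step_arm([
  [[0, 0, 0, 0, 3.5], [0, 0, 0, 0, 3.5], [0, 0, 0, 0, 3.5], [0, 0, 0, 0, 3.5], [0, 0, 3, 0, 3.5], [0, 0, 4, 0, 3.5], [0, 0, 0, 0, 3.5], [0, 0, 0, 0, 3.5]],
])

```text
clock: 39.9
tool_pos: [0.5561, -0.1265, 0.2269]
orientation: [-180.0, -0.1, -2.5]
force: [-0.9, -0.2, -1.4]
opening: 0.0349
gripper_force: 0.0
```

```bash
cat > chk.py <<'E'
from h import *
p,X,h,c=wsnap()
p2,d2,c2=snap('scene');X2=cloud(d2,c2);h2=cv2.cvtColor(p2,cv2.COLOR_BGR2HSV)
for nm,A,H in(('w',X,h),('s',X2,h2)):
    r=((H[...,0]<10)|(H[...,0]>170))&(H[...,1]>90)
    for y in(-.127,.122):
        P=pts(A,.53,.6,y-.025,y+.025,.14,.25,r);print(nm,'knob',rect(P),P[:,2].max() if len(P) else 0)
    gr=(H[...,0]>50)&(H[...,0]<90)&(H[...,1]>80)
    P=pts(A,.4,.7,-.2,.25,.143,.162,gr);print(nm,'tray',rect(P))
    m=(H[...,0]>20)&(H[...,0]<35)&(H[...,1]>150);print(nm,'yel',rect(pts(A,.4,.68,-.2,.1,.1,.2,m)))
E
python3 chk.py
```

```text
w knob (173, array([ 560.3, -127.6]), array([16.5,  9.4]), 69.7, 'z', array([0.155, 0.165, 0.174])) 0.17646674628778192
w knob 0 0
w tray (3250, array([578. ,  -2.7]), array([285.8,  78.9]), 85.1, 'z', array([0.146, 0.153, 0.154]))
w yel (1756, array([560. , -73.3]), array([42.5, 42.9]), 79.2, 'z', array([0.132, 0.16 , 0.162]))
s knob (32, array([ 547.2, -128.8]), array([10.4, 13.1]), 32.2, 'z', array([0.15 , 0.162, 0.171])) 0.1706157725962839
s knob 0 0
s tray (10, array([532.5,  11. ]), array([237.2,  49.4]), 84.3, 'z', array([0.145, 0.149, 0.151]))
s yel (77, array([567.8, -71.1]), array([78. , 33.4]), 32.1, 'z', array([0.134, 0.154, 0.16 ]))
```

step_arm([
  [[-1.2, -3.2, 0, 0, 3.5], [-1.2, -3.3, 0, 0, 3.5], [-1.2, -3.3, 0, 0, 3.5], [-1.2, -3.3, 0, 0, 3.5], [-1.2, -3.3, 0, 0, 3.5], [-1.2, -3.3, 0, 0, 3.5], [-1.2, -3.3, 0, 0, 3.5], [-1.2, -3.3, 0, 0, 3.5], [-0.9, -2.9, 0, 0, 3.5], [0, 0, -2, 0, 3.5]],
])

```text
clock: 41.0
tool_pos: [0.45, -0.4222, 0.2064]
orientation: [179.9, -0.1, -2.6]
force: [0.7, 0.7, -0.2]
opening: 0.0352
gripper_force: 0.0
```

step_arm([
  [[0, 0, -3, 0, 3.5], [0, 0, -4, 0, 3.5], [0, 0, -4, 0, 3.5], [0, 0, -2, 0, 3.5], [0, 0, -1.5, 0, 3.5], [0, 0, 0, 0, 3.5], [0, 0, 0, 0, 3.5]],
])

```text
clock: 41.7
tool_pos: [0.4501, -0.4185, 0.0602]
orientation: [-180.0, 0.1, -2.4]
force: [-0.9, -0.3, 0.5]
opening: 0.0352
gripper_force: 0.0
```

step_arm([
  [[0, 0, -1, 0, 3.5], [0, -0.05, -0.6, 0, 3.5], [0, 0, 0, 0, 3.5], [0, 0, 0, 0, 1], [0, 0, 0, 0, 1], [0, 0, 0, 0, 1], [0, 0, 0, 0, 1], [0, 0, 0, 0, 1], [0, 0, 1, 0, 1], [0, 0, 0, 0, 1]],
])

```text
clock: 42.7
tool_pos: [0.4513, -0.4196, 0.0563]
orientation: [179.9, -0.1, -2.4]
force: [0.5, 0.1, 0.2]
opening: 0.0168
gripper_force: 30.0
```

step_arm([
  [[0, 0, 3, 0, 1], [0, 0, 4, 0, 1], [0, 0, 4, 0, 1], [0, 0, 4, 0, 1], [0, 2, 4, 0, 1], [0.6, 4, 0.4, 0, 1], [0.8, 4, 0, 0, 1], [0.8, 4, 0, 0, 1], [0.8, 4, 0, 0, 1], [0.8, 4, 0, 0, 1]],
])

```text
clock: 43.7
tool_pos: [0.4885, -0.1975, 0.2492]
orientation: [-180.0, -0.0, -2.5]
force: [1.0, 0.6, 0.1]
opening: 0.0176
gripper_force: 30.0
```

step_arm([
  [[0.8, 4, 0, 0, 1], [0.8, 4, 0, 0, 1], [0.8, 4, 0, 0, 1], [0.8, 4, 0, 0, 1], [0.8, 4, 0, 0, 1], [0.8, 4, 0, 0, 1], [0.8, 4, 0, 0, 1], [0.8, 3, 0, 0, 1], [0.7, 1.2, 0, 0, 1], [0.4, 0, 0, 0, 1]],
])

```text
clock: 44.7
tool_pos: [0.5639, 0.1242, 0.2486]
orientation: [180.0, 0.0, -2.3]
force: [-0.3, 0.4, -1.3]
opening: 0.0173
gripper_force: 30.0
```

step_arm([
  [[0, 0, -2, 0, 1], [0, 0, -2, 0, 1], [0, 0, 0, 0, 1], [0, 0, 0, 0, 1], [0, 0, 0, 0, 1]],
])

```text
clock: 45.2
tool_pos: [0.5642, 0.1224, 0.2101]
orientation: [-180.0, -0.1, -2.5]
force: [0.3, 0.1, -0.2]
opening: 0.0172
gripper_force: 30.0
```

```bash
python3 lug.py .5678 .122
```

```text
[0.56421792 0.12244525 0.21012005] [-1.79971009e+02 -9.22083222e-02 -2.47987373e+00] 0.017241215626999144
tray (3421, array([579.2,  -4.1]), array([287.8,  69.7]), 87.4, 'z', array([0.151, 0.153, 0.154])) -0.14731474021643592 0.14065823110147327
lug (1573, array([567.8, 120.2]), array([40.6, 35. ]), 89.2, 'z', array([0.151, 0.152, 0.154]))
knob (482, array([569.7, 122.8]), array([17.3,  8.5]), 86.5, 'z', array([0.208, 0.218, 0.228])) [0.57170924 0.12271334 0.21802276]
shank (119, array([567.1, 123. ]), array([3.8, 8.1]), 1.1, 'z', array([0.175, 0.183, 0.191])) [0.56758692 0.12267606 0.18307044]
px 330 210
172 [0.56875156 0.12216092 0.153     ]
```

step_arm([
  [[0.28, -0.1, -1, 0, 1], [0, 0, -0.5, 0, 1], [0, 0, -0.5, 0, 1], [0, 0, -0.5, 0, 1], [0, 0, -0.5, 0, 1], [0, 0, 0, 0, 1], [0, 0, 0, 0, 1]],
])

```text
clock: 45.95
tool_pos: [0.5664, 0.1219, 0.1787]
orientation: [180.0, 0.0, -2.4]
force: [-0.4, 0.3, 0.1]
opening: 0.0172
gripper_force: 30.0
```

step_arm([
  [[0, 0, -0.5, 0, 1], [0, 0, -0.5, 0, 1], [0, 0, -0.5, 0, 1], [0, 0, -0.3, 0, 1], [0, 0, -0.2, 0, 1], [0, 0, -0.1, 0, 1], [0, 0, -0.1, 0, 1], [0, 0, 0, 0, 1], [0, 0, 0, 0, 1]],
])

```text
clock: 46.85
tool_pos: [0.5664, 0.1219, 0.1571]
orientation: [-180.0, -0.0, -2.4]
force: [-1.6, -0.8, 2.9]
opening: 0.0172
gripper_force: 30.0
```

Light contact at the shoulder, so I'll release and retreat up and back.

step_arm([
  [[0, 0, 0, 0, 3.5], [0, 0, 0, 0, 3.5], [0, 0, 0, 0, 3.5], [0, 0, 0, 0, 3.5], [0, 0, 3, 0, 3.5], [0, 0, 4, 0, 3.5], [0, 0, 4, 0, 3.5], [-2, -2, 1, 0, 3.5], [0, 0, 0, 0, 3.5], [0, 0, 0, 0, 3.5]],
])

```text
clock: 47.85
tool_pos: [0.5462, 0.1017, 0.2772]
orientation: [-180.0, -0.0, -2.5]
force: [0.3, -0.1, -1.0]
opening: 0.0346
gripper_force: 0.0
```

```bash
python3 chk.py; python3 -c "
from h import *
for n in ('top','scene'):
    p,d,c=snap(n);X=cloud(d,c);h=cv2.cvtColor(p,cv2.COLOR_BGR2HSV);m=(h[...,0]>20)&(h[...,0]<35)&(h[...,1]>150)&(X[...,2]>.01)&(X[...,2]<.06)&(X[...,0]>.25)&(X[...,0]<.72)&(abs(X[...,1])<.7)
    k,l,st,ce=cv2.connectedComponentsWithStats(m.astype(np.uint8))
    print(n,[(st[i,4],X[l==i].mean(0).round(3)) for i in range(1,k) if st[i,4]>3])
"
```

```text
w knob (81, array([ 559.1, -120. ]), array([ 6.2, 15.9]), 58.3, 'z', array([0.155, 0.165, 0.172])) 0.17529441054930878
w knob (78, array([571.7, 120.6]), array([15.9,  6.6]), 69.0, 'z', array([0.155, 0.166, 0.173])) 0.1777171218399929
w tray (2563, array([561.9,  -3.4]), array([286. , 104.1]), 87.4, 'z', array([0.149, 0.152, 0.154]))
w yel (1003, array([563.7, -79.5]), array([41.2, 32.2]), 78.7, 'z', array([0.13 , 0.158, 0.161]))
s knob (27, array([ 548.9, -129.4]), array([10., 15.]), 59.8, 'z', array([0.154, 0.162, 0.172])) 0.1730621366821825
s knob (21, array([557.8, 119. ]), array([13.1, 10.8]), 45.0, 'z', array([0.149, 0.159, 0.169])) 0.17214654056323986
s tray (39, array([528.9, -23.8]), array([ 62.5, 243.7]), 1.0, 'z', array([0.146, 0.149, 0.151]))
s yel (73, array([565.2, -74.2]), array([77.3, 30.9]), 32.0, 'z', array([0.135, 0.153, 0.159]))
top [(np.int32(46), array([0.704, 0.587, 0.02 ]))]
scene [(np.int32(53), array([0.703, 0.582, 0.018]))]
```

```bash
python3 -c "
from plant import close_job
print(close_job())"
```

```text
the job is handed in; nothing more can be done
None
```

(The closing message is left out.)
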